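# Pull the rejected dosing bottles

### The job

Take the rejected bottles out of the dosing tray. First switch the dosing drive off: lift the yellow lockout collar so that it clears the steel gate, push the lever all the way over to the side with the yellow mark, and let the collar drop back down behind the gate; only then move both red-marked bottles from the grey tray to the red tub, setting each down gently, upright, inside it, and leave the good bottles and everything else where they are.

Things in the scene. Friction and masses are not known exactly. Their poses are not given: they have to be found in the camera images.
- drive: White dosing drive box, fixed to the table, 170 mm (x) by 90 mm (y) by 75 mm high; origin at the centre of its underside. A lever leans out of its top and swings in the box's x-z plane, from -x (green mark on the top) to +x (yellow mark on the top). Half-way, at x = 0, stands the steel gate: two cheeks 10 mm thick in x, spanning y from 8 to 19 mm on each side, their tops 150 mm above the table; the rod passes between them, the collar only when it is lifted.
- lever_pivot (a point): Pivot of the lever, inside the drive box, 45 mm above the table, on the box's axis; axes parallel to those of the box. The lever turns about the y axis.
- lever (a joint): Lever angle in rad: 0 leans 0.4 rad from upright to the box's -x side (on), 0.4 is upright in the gate, 0.8 is fully over, leaning 0.4 rad to +x (off). Starts at 0 to 0.1. Stays where it is left; pushing it at the collar takes about 3 N. The 10 mm steel rod ends in a 20 mm black tip 154 mm from the pivot.
- collar (a joint): Lift of the collar along the lever in m, 0 (down) to 0.021 (fully up). A light spring (2 to 4 N) and its weight return it when let go. While it is lifted less than about 0.016 it strikes the gate and the lever cannot pass upright.
- collar_center (a point): Centre of the yellow lockout collar on the lever: a cylinder of 35 mm diameter and 36 mm length about the rod, z along the rod, upwards. With the collar down its centre is 108 mm from the pivot along the rod.
- tray: Grey drip tray, fixed, 165 mm (x) by 256 mm (y), rim 20 mm high, floor 4 mm thick; origin at the centre of its underside. Six places, 88 mm apart in x (2 rows) and y (3 columns): five bottles and a low amber jar stand on them in any order.
- tub: Red open reject tub, fixed, outside 220 mm (x) by 118 mm (y) by 70 mm high, walls and floor 4 mm thick; origin at the centre of its underside. Holds both rejects side by side along x.
- reject_a_center (a point): Centre (half-way up) of one rejected bottle: white, 145 mm high, 56 mm diameter, with a wide red band round it and a red disc on top of its green screw cap. The cap is 40 mm in diameter, from 112 to 145 mm above the bottle's underside; the neck below it is narrower, 34 mm; the shoulder slopes from 102 mm down to 84 mm. About 0.25 kg.
- reject_b_center (a point): Centre (half-way up) of the other rejected bottle, of the same size and marks.
- good_a_center (a point): Centre of a good bottle: same size, narrow blue band, plain green cap top. Stays in the tray.
- good_b_center (a point): Centre of a good bottle: same size, narrow violet band, plain green cap top. Stays in the tray.
- good_c_center (a point): Centre of a good bottle: same size, narrow blue band, plain green cap top. Stays in the tray.
- food_jar: Low amber jar with a white lid, 54 mm diameter, 85 mm high, among the bottles in the tray; origin at the centre of its underside. Stays.
- kit_box: Blue test-kit box, 90 by 130 by 45 mm, loose on the table behind the tray; origin at the centre of its underside. Stays.
- brush: Blue-handled brush, 170 mm long, lying on the table behind the tray; origin at its underside. Stays.
- coupling: Black pipe coupling, a ring of 60 mm diameter and 45 mm height behind the tray. Stays.
- beaker: Grey measuring cup, 70 mm diameter, 90 mm high, behind the tray. Stays.
Not all that is in view belongs to the job. Leave any orange look-alike of the part that bears reject_a_center alone.

How it is judged:
By the outcome, as a careful person would: the job done as asked, in the order asked, and still so for the second after the job is handed in, with the robot touching nothing.
It also fails if it takes over 66 s, if anything falls off the work surface, if the arm or the gripper's body presses on something with over 40 N, if the wrist force passes 120 N, or if a joint passes its speed limit or range.

### The arm

A 6-joint arm with a two-finger parallel gripper is mounted at the origin on the work surface. World frame = base frame: x ahead of the robot, y to its left, z up, the work surface at z = 0. Lengths are in m, angles in rad, forces in N, time in s.
With the tool pointing down it reaches from about 0.35 to 0.875 m from the base axis. Payload 4.2 kg.
Tool frame: the origin (TCP) lies between the finger pads; the fingertips stand 8 mm ahead of it and the grasp point (between the pads) lies 11 mm behind it; z points along the fingers, y is the direction in which the jaws open and shut (so a half turn about z gives the same grasp; the last joint's range is limited). The gripper opens to 85 mm and grips with 20 to 120 N. Pads are 22 mm wide; open, the fingers measure 114 mm over their backs; the gripper's body (76 mm by 85 mm) begins 54 mm behind the grasp point. The pads swing forward as they close: fully open they stand 13 mm farther back than shut.
Start: joints at [1.602, 0.385, 0.008, 0, -1.194, -0.259], TCP at [0.141, 0.609, 0.213] pointing down, gripper open.
Joint ranges: [-3.14, 3.14], [-1.21, 2.06], [-1.07, 1.41], [-3.16, 2.05], [-2.99, -0.16], [-3.1, 3.1]. Speed limits (rad/s): [2.79, 2.79, 3.14, 3.14, 3.14, 3.14].

### API

Orientations are given as a 3x3 rotation matrix whose columns are the frame's x, y, z axes.
In Python, from rig import bot gives the robot as it stands.
- The arm moves only by the tool send_rows, never from a script. Its argument "targets" is a list of rows, each an object with "translation": the shift along the tool's x, y, z in m, a list of three; "twist": the turn about the tool's z in degrees. A call has 1 to 20 rows; each row shifts and turns the commanded pose from where the row before left it, along the tool's axes as they then stand; what a row does not reach is not made up. A row lasts 1/10 s, in which the tool goes at most 50 mm and 8.59 degrees, less where a joint would pass 70% of its speed; a pose out of reach is approached as far as the arm can. A call is refused whole if a number of a shift passes 0.05 or a number of a turn 8.59, either way. A call with a gripper value outside its range is refused whole. "jaw" is the closure in counts, from 0 (fully open) to 255 (shut), set as the call begins (left out, the last holds). The fingers move at their own pace and stop on an object; the grip force is fixed at half the most. Time passes only in rows, so rows that do not move let the fingers close. It gives the time, the measured TCP pose, the force and the opening at its end, in the units of the state.
- bot.read_state(): the state, without advancing time (a new reading comes with each control period).
- bot.grab_frame(name): name is "side" or "top" or "wrist"; returns a dict with "color" (480x640x3 uint8, blue, green, red), "K" (3x3 intrinsics, pixels), "k1" (the pictures are not rectified: a ray, as slopes to the right and down, at radius r is drawn at 1 + k1 r^2 times it, then the intrinsics apply), "camera_from_world" (4x4, takes a point from world to camera coordinates). Camera axes: x right, y up, looking along -z (the intrinsics and any distortion apply to the point x, -y, -z); pixel columns grow to the right and rows downward; lengths in m; the calibration is good to about 2 mm. A picture is of the moment at which its call begins. There is no depth.
- bot.finish_job(): hands the job in, once; it reports no verdict.
The state is a dict: "t": time; "joints": joint angles; "joint_velocities": joint speeds; "joint_torque": joint torques, N m; "tool_pos": TCP position; "tcp_rot": TCP orientation; "wrist_force": force on the tool from outside, world axes, zero at the start; "wrist_torque": the same for the moment, N m; "width": finger opening in m.
Only numpy, scipy, OpenCV 4.12 (cv2) and the standard library are available. Lean on these libraries where they do the work, as an engineer would, in place of code of your own. Each camera call takes 0.05 s, during which the arm holds its last target.

## Working session

There is one attempt and no reset: what is moved stays moved. The work goes in short steps, Python scripts to look and compute and a tool call to move; the robot and the scene stay as the last step left them, time stands still between calls to the robot, and variables do not carry over. Pictures are saved under pics/ and viewed, and the job is handed in when it is done.

Besides the shell and the picture viewer there is one more tool, called after ">>>" as name(argument=value, ...), one argument or row to a line, values as JSON. send_rows: Moves the arm, as the interface text tells. Its arguments: {"type":"object","properties":{"targets":{"type":"array","items":{"type":"object","properties":{"translation":{"type":"array","items":{"type":"number"}},"twist":{"type":"number"}}}},"jaw":{"type":"number"}},"required":["targets"]}

```bash
ls; mkdir -p pics
python3 - <<'E'
from rig import bot
import cv2,pickle
s=bot.read_state()
print({k:(v if not hasattr(v,'round') else v) for k,v in s.items()})
for n in("side","top","wrist"):
    f=bot.grab_frame(n); cv2.imwrite(f"pics/{n}0.png",f["color"]); pickle.dump(f,open(f"{n}0.pkl","wb")); print(n,f["K"],f["k1"],f["camera_from_world"])
E
```

```text
pics
{'t': 0.0, 'joints': array([ 1.60159231e+00,  3.85566688e-01,  6.61825230e-03, -5.10792771e-04,
       -1.19397918e+00, -2.58598697e-01]), 'joint_velocities': array([ 0.00165955, -0.00047812,  0.00090803, -0.00201052,  0.00064073,
       -0.00071256]), 'joint_torque': array([ 4.27093819e-04, -3.92290306e+01,  1.88403136e+01,  4.18634087e+00,
       -4.69863691e-03,  2.85754609e-06]), 'tool_pos': array([0.1409879 , 0.60825033, 0.21161079]), 'tcp_rot': array([[ 9.74122414e-01, -2.26020695e-01, -4.09107225e-04],
       [-2.26021048e-01, -9.74120057e-01, -2.14485760e-03],
       [ 8.62626510e-05,  2.18182071e-03, -9.99997616e-01]]), 'wrist_force': array([0.17971036, 0.95773624, 0.32252994]), 'wrist_torque': array([-0.02316427,  0.00749669,  0.0160602 ]), 'width': 0.08550170372924244}
side [[592.70070274   0.         309.0299057 ]
 [  0.         592.70070274 243.13636821]
 [  0.           0.           1.        ]] -0.08439483554153518 [[ 0.89439183 -0.4472797  -0.00203151 -0.53972719]
 [ 0.32496873  0.64668147  0.6900713  -0.27188322]
 [-0.30734114 -0.61785431  0.72373854 -1.2139765 ]
 [ 0.          0.          0.          1.        ]]
top [[514.66784804   0.         317.29205072]
 [  0.         514.66784804 231.65216955]
 [  0.           0.           1.        ]] -0.11451049343763903 [[-0.02246293 -0.99922622 -0.03228573  0.02875439]
 [ 0.98170962 -0.02815298  0.18829136 -0.60348064]
 [-0.1890546  -0.02746564  0.98158239 -1.16300659]
 [ 0.          0.          0.          1.        ]]
wrist [[345.83452611   0.         318.03613415]
 [  0.         345.83452611 239.5850107 ]
 [  0.           0.           1.        ]] -0.05026639877790742 [[-0.22619028 -0.97408179  0.00161812  0.6241599 ]
 [ 0.94022126 -0.21876116 -0.26101251  0.03378657]
 [ 0.25460151 -0.0575171   0.96533406 -0.37741387]
 [ 0.          0.          0.          1.        ]]
```

View pics/side0.png

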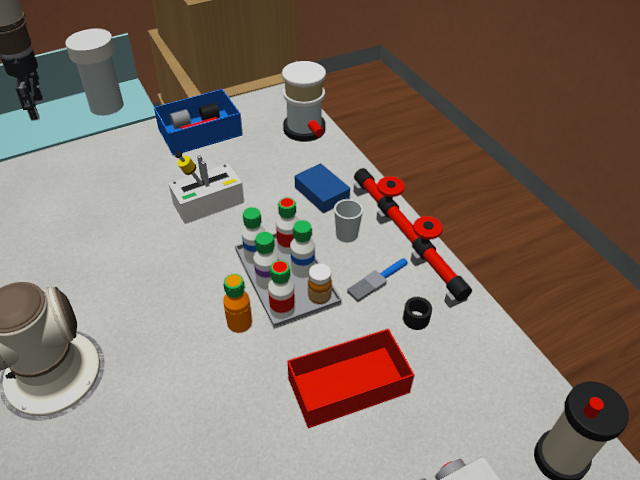

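View pics/top0.png

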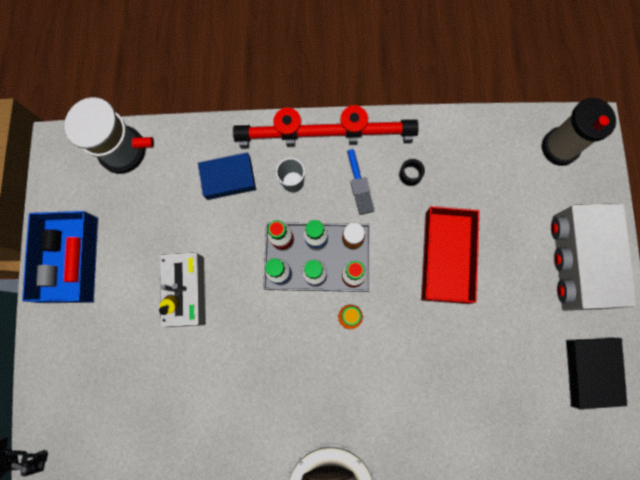

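View pics/wrist0.png

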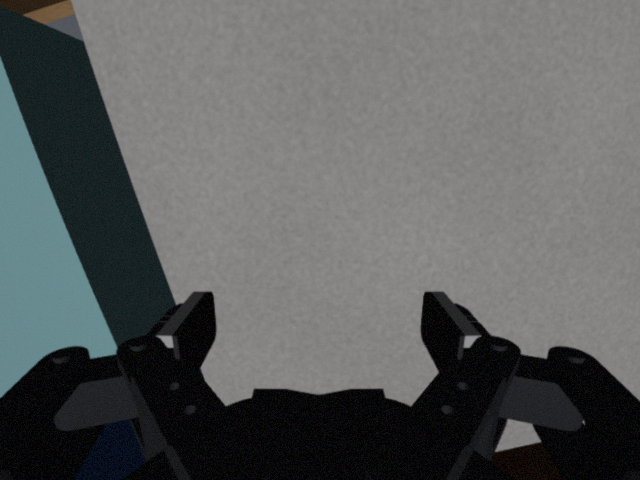

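The side view shows:
- the drive at (205,190) with its yellow collar at (185,165)
- red-topped bottles at (287,210) and (280,285)
- the orange look-alike at (237,305)
- the tub at (350,375)

In the top view:
- the rejects' tops are at (277,230) and (355,270)
- the good tops are at (315,230), (277,268) and (314,268)
- the jar is at (353,233)
- the orange look-alike is at (350,316)
- the drive is at (181,290)

The wrist view shows only the table.

```bash
cat > h.py <<'E'
import numpy as np,cv2,pickle
def ray(f,uv):
    K=np.array(f["K"]);d=np.array([f["k1"],0,0,0.])
    p=cv2.undistortPoints(np.array([[uv]],float),K,d)[0,0]
    T=np.array(f["camera_from_world"]);R=T[:3,:3];o=-R.T@T[:3,3]
    v=R.T@np.array([p[0],-p[1],-1]);return o,v/np.linalg.norm(v)
def plane(f,uv,z):
    o,v=ray(f,uv);return o+v*(z-o[2])/v[2]
def tri(f1,u1,f2,u2):
    o1,v1=ray(f1,u1);o2,v2=ray(f2,u2)
    A=np.stack([v1,-v2],1);s=np.linalg.lstsq(A,o2-o1,rcond=None)[0]
    a=o1+v1*s[0];b=o2+v2*s[1];return (a+b)/2,np.linalg.norm(a-b)
def proj(f,P):
    P=np.atleast_2d(P);T=np.array(f["camera_from_world"]);c=P@T[:3,:3].T+T[:3,3]
    c=c*[1,-1,-1]
    return cv2.projectPoints(c.reshape(-1,1,3),np.zeros(3),np.zeros(3),np.array(f["K"]),np.array([f["k1"],0,0,0.]))[0][:,0]
def blobs(f,lo,hi,amin=15,roi=None):
    h=cv2.cvtColor(f["color"],cv2.COLOR_BGR2HSV);m=cv2.inRange(h,lo,hi)
    if lo[0]==0 and hi[0]<=12: m|=cv2.inRange(h,(170,lo[1],lo[2]),(180,255,255))
    if roi:
        z=np.zeros_like(m);x0,y0,x1,y1=roi;z[y0:y1,x0:x1]=m[y0:y1,x0:x1];m=z
    n,l,st,c=cv2.connectedComponentsWithStats(m)
    return [(c[i].round(1),st[i].tolist()) for i in range(1,n) if st[i,4]>=amin]
def load(n): return pickle.load(open(n+"0.pkl","rb"))
E
python3 - <<'E'
from h import *
t=load("top");s=load("side")
np.set_printoptions(precision=4,suppress=True)
def show(n,r,k,o):
    f=load(n)["color"];x0,y0,x1,y1=r;cv2.imwrite(f"pics/{o}.png",cv2.resize(f[y0:y1,x0:x1],None,fx=k,fy=k,interpolation=cv2.INTER_CUBIC))
show("top",(140,200,390,340),3.2,"ct");show("side",(160,140,360,340),3,"cs")
print("green top",blobs(t,(45,100,50),(80,255,255),roi=(140,200,390,340)))
print("red top",blobs(t,(0,150,80),(10,255,255),roi=(250,200,390,300)))
print("red side",blobs(s,(0,150,80),(10,255,255),roi=(230,180,340,340)))
print("green side",blobs(s,(45,100,50),(80,255,255),roi=(160,140,360,340)))
print("yel top",blobs(t,(22,120,80),(33,255,255),roi=(140,240,220,340)))
print("yel side",blobs(s,(22,120,80),(33,255,255),roi=(160,140,260,230)))
E
```

```text
green top [(array([277.5, 232. ]), [267, 221, 19, 18, 87]), (array([314.3, 228.9]), [305, 220, 19, 19, 270]), (array([274.3, 267.1]), [265, 258, 19, 19, 276]), (array([313. , 268.6]), [304, 260, 19, 19, 270]), (array([354.7, 270.8]), [346, 261, 19, 19, 86]), (array([191.1, 311.5]), [189, 305, 5, 15, 68]), (array([351. , 315.7]), [343, 307, 18, 18, 71])]
red top [(array([276.1, 228.2]), [270, 222, 13, 13, 133]), (array([354.9, 269.2]), [349, 263, 13, 13, 137])]
red side [(array([286.5, 202.2]), [281, 198, 12, 9, 84]), (array([283.9, 239. ]), [277, 230, 16, 17, 172]), (array([279.5, 266.4]), [273, 262, 14, 10, 118]), (array([280.7, 304.3]), [269, 293, 25, 20, 277])]
green side [(array([188.5, 195.5]), [182, 193, 14, 6, 38]), (array([286.7, 210.6]), [278, 201, 18, 17, 181]), (array([251.5, 217.5]), [243, 208, 18, 21, 306]), (array([301.9, 230.6]), [293, 220, 19, 22, 339]), (array([264.3, 242.4]), [255, 232, 19, 22, 352]), (array([279.7, 275.1]), [270, 262, 20, 22, 222]), (array([234.2, 289. ]), [224, 275, 20, 23, 230])]
yel top [(array([190. , 264.4]), [188, 258, 5, 14, 69]), (array([168. , 304.1]), [159, 296, 17, 18, 173])]
yel side [(array([186.3, 164.4]), [178, 156, 17, 17, 192]), (array([228.8, 181.5]), [223, 179, 13, 6, 38])]
```

View pics/ct.png

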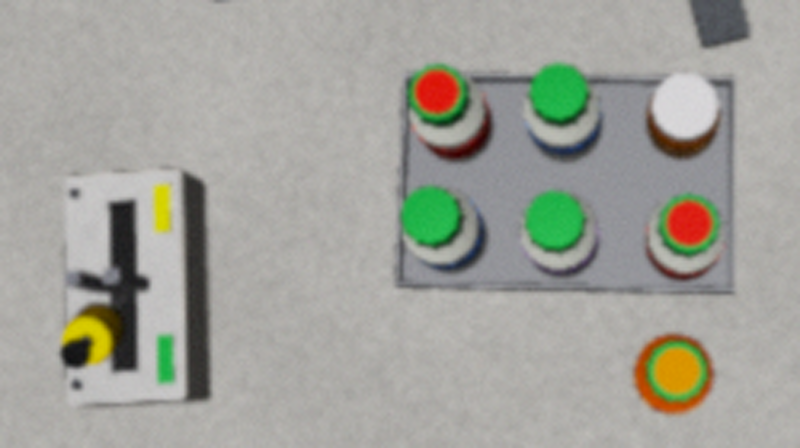

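View pics/cs.png

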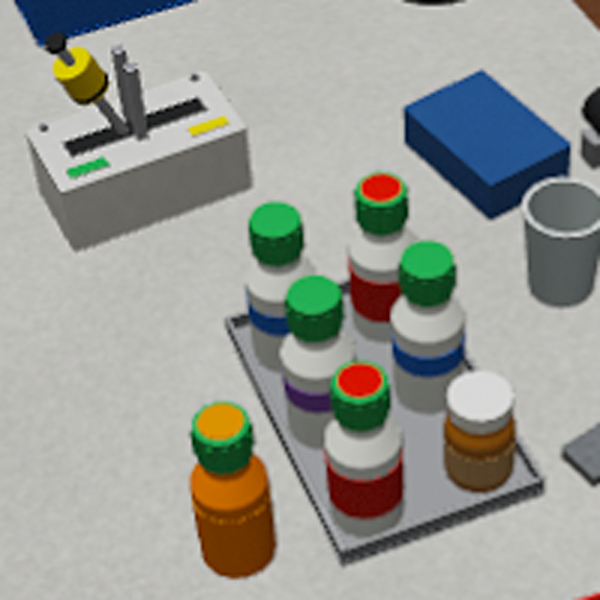

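The crops confirm the choice. The rejects have red discs and wide red bands, at top pixels (276,228) and (355,269). The orange-disced one at (351,316) is the look-alike, and the plain green caps are good bottles. The lever is at the green (-x) side, with the collar at (168,304).

Run:
```python
from h import *
t=load("top");s=load("side")
np.set_printoptions(precision=4,suppress=True)
for n,a,b in(("A",(276.1,228.2),(286.5,202.2)),("B",(354.9,269.2),(279.5,266.4))):
    print(n,"tri",tri(t,a,s,b),"top@.149",plane(t,a,.149),"side",plane(s,b,.149))
for n,c in(("blueA",(314.3,228.9)),("blueC",(274.3,267.1)),("viol",(313,268.6)),):
    print(n,plane(t,c,.149))
print("orange",plane(t,(351,315.7),.145))
print("green mark tri",tri(t,(191.1,311.5),s,(188.5,195.5)),"yel",tri(t,(190,264.4),s,(228.8,181.5)))
print(plane(t,(191.1,311.5),.075),plane(t,(190,264.4),.075),plane(s,(188.5,195.5),.075),plane(s,(228.8,181.5),.075))
print("collar",tri(t,(168,304.1),s,(186.3,164.4)))
for c in((66,178),(183,170),(186,399),(70,404)):
    print("corner",plane(t,(140+c[0]/3.2,200+c[1]/3.2),.075))
# tub rim by red blob
b=blobs(t,(0,120,40),(12,255,255),500,roi=(400,190,500,320));print(b)
h=cv2.cvtColor(t["color"],cv2.COLOR_BGR2HSV);m=cv2.inRange(h,(0,120,30),(12,255,255))|cv2.inRange(h,(168,120,30),(180,255,255));m[:,:400]=0;m[:,500:]=0;m[:200]=0;m[320:]=0
q=max(cv2.findContours(m,0,1)[0],key=cv2.contourArea);ap=cv2.approxPolyDP(q,5,True)[:,0];print(ap)
for p in ap: print(p,plane(t,p,.07))
print(cv2.minAreaRect(q))
```

```text
A tri (array([0.5963, 0.1007, 0.1536]), np.float64(0.0009431521318227765)) top@.149 [0.5968 0.1013 0.149 ] side [0.5988 0.1053 0.149 ]
B tri (array([ 0.5015, -0.0685,  0.1527]), np.float64(0.0006412793162254526)) top@.149 [ 0.5016 -0.0686  0.149 ] side [ 0.5031 -0.0655  0.149 ]
blueA [0.5928 0.0172 0.149 ]
blueC [0.5108 0.1059 0.149 ]
viol [0.5053 0.0219 0.149 ]
orange [ 0.4024 -0.057   0.145 ]
green mark tri (array([0.4208, 0.3072, 0.0805]), np.float64(0.00045004805310360624)) yel (array([0.5303, 0.3118, 0.0804]), np.float64(7.832515368114349e-05))
[0.4213 0.3087 0.075 ] [0.5311 0.3133 0.075 ] [0.4218 0.3135 0.075 ] [0.5321 0.318  0.075 ]
collar (array([0.4356, 0.339 , 0.1512]), np.float64(0.0014321371177189476))
corner [0.5536 0.385  0.075 ]
corner [0.5574 0.2966 0.075 ]
corner [0.3908 0.2917 0.075 ]
corner [0.3882 0.3775 0.075 ]
[(array([450.8, 255. ]), [422, 206, 58, 98, 5054])]
[[431 206]
 [422 299]
 [475 302]
 [479 212]]
[431 206] [ 0.6558 -0.2576  0.07  ]
[422 299] [ 0.4377 -0.2234  0.07  ]
[475 302] [ 0.4269 -0.3453  0.07  ]
[479 212] [ 0.6381 -0.3711  0.07  ]
((450.9731140136719, 254.54788208007812), (54.58975601196289, 95.11454772949219), 2.815556764602661)
```

>>> send_rows(
  targets=[
    {"translation": [0, 0, -0.03], "twist": -7.7},
    {"translation": [0, 0, -0.03], "twist": -7.7},
    {"translation": [0, 0, 0], "twist": 0},
  ],
)

```text
t: 0.45
tool_pos: [0.1417, 0.611, 0.2776]
tcp_rot: [[0.999, 0.043, 0.002], [0.043, -0.999, 0.009], [0.002, -0.009, -1.0]]
wrist_force: [0.6, 0.3, 1.0]
width: 0.0856
```

```bash
cat >> h.py <<'E'
def go(P,yaw=None):
    "rows needed from the present pose to TCP world P, in tool axes"
    from rig import bot
    s=bot.read_state();R=np.array(s["tcp_rot"]);d=R.T@(np.array(P)-s["tool_pos"])
    y=np.arctan2(R[1,0],R[0,0])
    np.set_printoptions(precision=4,suppress=True)
    print("t",round(s["t"],2),"pos",s["tool_pos"],"yaw",round(y,4),"w",round(s["width"],4),"F",np.array(s["wrist_force"]).round(1),"tool delta",d, "twist deg",None if yaw is None else -np.degrees(yaw-y))
E
python3 - <<'E'
from h import *
go([0.40,0.338,0.28],.04)
w=load("wrist");T=w["camera_from_world"];o=-T[:3,:3].T@T[:3,3];print("cam",o, "look",-T[2,:3])
E
```

```text
t 0.45 pos [0.1417 0.611  0.2776] yaw 0.0431 w 0.0856 F [0.6 0.3 1. ] tool delta [ 0.2463  0.2838 -0.0044] twist deg 0.1784854503871169
cam [0.2055 0.5937 0.3721] look [-0.2546  0.0575 -0.9653]
```

>>> send_rows(
  targets=[
    {"translation": [0.03, 0.03, -0.005]},
    {"translation": [0.03, 0.03, -0.005]},
    {"translation": [0.03, 0.03, -0.005]},
    {"translation": [0.03, 0.03, 0]},
    {"translation": [0.03, 0.03, 0]},
    {"translation": [0.03, 0.03, 0]},
    {"translation": [0.03, 0.03, 0]},
    {"translation": [0.03, 0.03, 0]},
    {"translation": [0.03, 0.03, 0]},
    {"translation": [0.016, 0.014, 0]},
    {"translation": [0, 0, 0]},
    {"translation": [0, 0, 0]},
  ],
)

```text
invalid input at $.targets[0]: expected keys translation, twist
```

Run:
```python
from h import *
from rig import bot
go([0.43,0.338,0.20],.04)
f=bot.grab_frame("wrist");pickle.dump(f,open("w10.pkl","wb"));cv2.imwrite("pics/w1.png",f["color"])
```

```text
t 0.45 pos [0.1417 0.611  0.2776] yaw 0.0431 w 0.0856 F [0.6 0.3 1. ] tool delta [0.2761 0.2858 0.0757] twist deg 0.1784854503871169
```

View pics/w1.png

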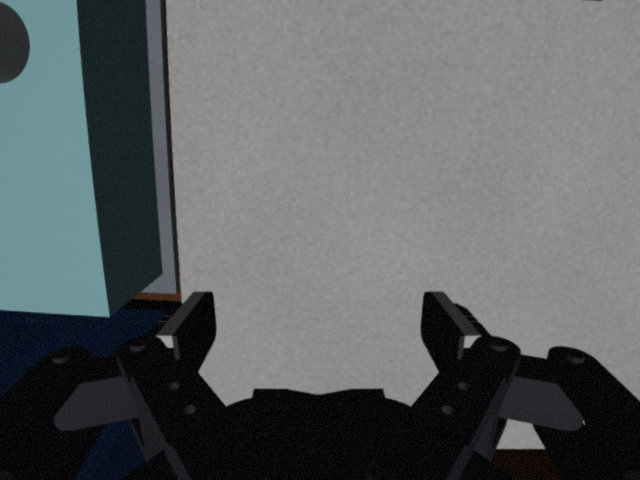

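The move was refused because the twist key is required, so this view still shows only the start area. I'm resending it with twist.

>>> send_rows(
  targets=[
    {"translation": [0.03, 0.03, -0.005], "twist": 0},
    {"translation": [0.03, 0.03, -0.005], "twist": 0},
    {"translation": [0.03, 0.03, -0.005], "twist": 0},
    {"translation": [0.03, 0.03, 0], "twist": 0},
    {"translation": [0.03, 0.03, 0], "twist": 0},
    {"translation": [0.03, 0.03, 0], "twist": 0},
    {"translation": [0.03, 0.03, 0], "twist": 0},
    {"translation": [0.03, 0.03, 0], "twist": 0},
    {"translation": [0.03, 0.03, 0], "twist": 0},
    {"translation": [0.016, 0.014, 0], "twist": 0},
    {"translation": [0, 0, 0], "twist": 0},
    {"translation": [0, 0, 0], "twist": 0},
  ],
)

```text
t: 1.7
tool_pos: [0.4382, 0.3363, 0.2866]
tcp_rot: [[0.999, 0.039, -0.002], [0.039, -0.999, -0.001], [-0.002, 0.001, -1.0]]
wrist_force: [0.6, -0.1, 0.8]
width: 0.0855
```

Run:
```python
from h import *
from rig import bot
go([0.43,0.338,0.20],.04)
f=bot.grab_frame("wrist");pickle.dump(f,open("w20.pkl","wb"));cv2.imwrite("pics/w2.png",f["color"])
```

```text
t 1.7 pos [0.4382 0.3363 0.2866] yaw 0.0393 w 0.0855 F [ 0.6 -0.1  0.8] tool delta [-0.008  -0.0021  0.0866] twist deg -0.04028562129577073
```

View pics/w2.png

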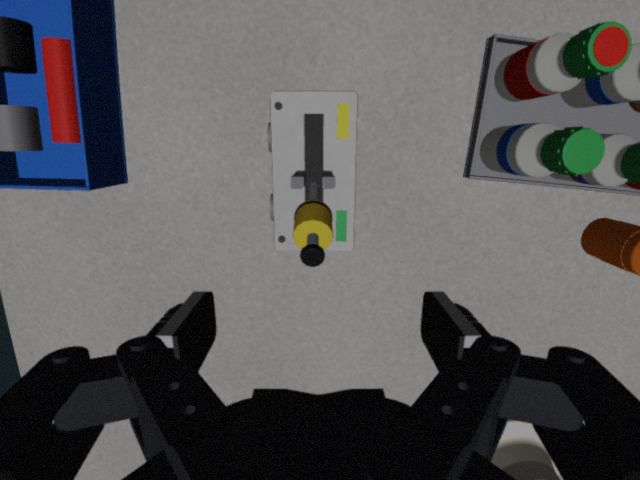

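The wrist view shows the box top corners at about (271,92), (357,91), (354,249) and (275,250). The gate cheeks are at (297,180) and (328,180), the collar's top ring at (313,236) and the black tip at (312,255).

Run:
```python
from h import *
w=load("w2");t=load("top");s=load("side")
np.set_printoptions(precision=4,suppress=True)
C=[plane(w,c,.075) for c in((271,92),(357,91),(354,249),(275,250))]
print(np.array(C),np.mean(C,0))
g=blobs(w,(45,80,40),(80,255,255),roi=(260,80,370,260));y=blobs(w,(22,100,60),(33,255,255),roi=(260,80,370,290));print(g,y)
print("green",plane(w,g[0][0],.075)); [print("y",plane(w,b[0],.075)) for b in y]
print("gate top mid",plane(w,(312.5,180),.15), "tip@.187",plane(w,(312,255),.187))
print("tip tri w/top",tri(w,(312,255),t,(163.5,309)),"w/side",tri(w,(312,255),s,(178.5,154.5)))
print("ring top",plane(w,(313,236),.16))
print("holes",plane(w,(278,105),.075),plane(w,(282,239),.075))
print("bottleA red disc",plane(w,(611,46),.149),"C",plane(w,(582,152),.149))
```

```text
[[0.5556 0.3882 0.075 ]
 [0.5599 0.3017 0.075 ]
 [0.3941 0.294  0.075 ]
 [0.3894 0.3827 0.075 ]] [0.4748 0.3417 0.075 ]
[(array([340.7, 225.2]), [336, 211, 11, 30, 309])] [(array([342.9, 120.9]), [337, 104, 12, 35, 381]), (array([312.4, 225.5]), [293, 203, 40, 47, 1320])]
green [0.4208 0.3105 0.075 ]
y [0.5304 0.3143 0.075 ]
y [0.4193 0.3417 0.075 ]
gate top mid [0.4762 0.3424 0.15  ] tip@.187 [0.4211 0.3403 0.187 ]
tip tri w/top (array([0.4217, 0.3391, 0.185 ]), np.float64(0.0034387959599801766)) w/side (array([0.4216, 0.3401, 0.1863]), np.float64(0.0014631868590756678))
ring top [0.4296 0.3402 0.16  ]
holes [0.5434 0.381  0.075 ] [0.4026 0.375  0.075 ]
bottleA red disc [0.5966 0.1031 0.149 ] C [0.5108 0.1109 0.149 ]
```

>>> send_rows(
  targets=[
    {"translation": [-0.003, -0.004, 0.02], "twist": 0},
    {"translation": [0, 0, 0.02], "twist": 0},
    {"translation": [0, 0, 0.02], "twist": 0},
    {"translation": [0, 0, 0.02], "twist": 0},
    {"translation": [0, 0, 0.02], "twist": 0},
    {"translation": [0, 0, 0.02], "twist": 0},
    {"translation": [0, 0, 0.02], "twist": 0},
    {"translation": [0, 0, 0.002], "twist": 0},
    {"translation": [0, 0, 0], "twist": 0},
    {"translation": [0, 0, 0], "twist": 0},
    {"translation": [0, 0, 0], "twist": 0},
  ],
)

```text
t: 2.85
tool_pos: [0.4357, 0.3415, 0.147]
tcp_rot: [[0.999, 0.042, 0.002], [0.042, -0.999, 0.002], [0.002, -0.002, -1.0]]
wrist_force: [0.5, -0.2, -0.4]
width: 0.0855
```

Run:
```python
from h import *
from rig import bot
go([0.4348,0.340,0.142],.04)
f=bot.grab_frame("wrist");pickle.dump(f,open("w30.pkl","wb"));cv2.imwrite("pics/w3.png",f["color"])
f=bot.grab_frame("side");cv2.imwrite("pics/s3.png",cv2.resize(f["color"][100:250,130:300],None,fx=4,fy=4))
```

```text
t 2.85 pos [0.4357 0.3415 0.147 ] yaw 0.0415 w 0.0855 F [ 0.5 -0.2 -0.4] tool delta [-0.0009  0.0015  0.005 ] twist deg 0.08818551733907808
```

View pics/w3.png

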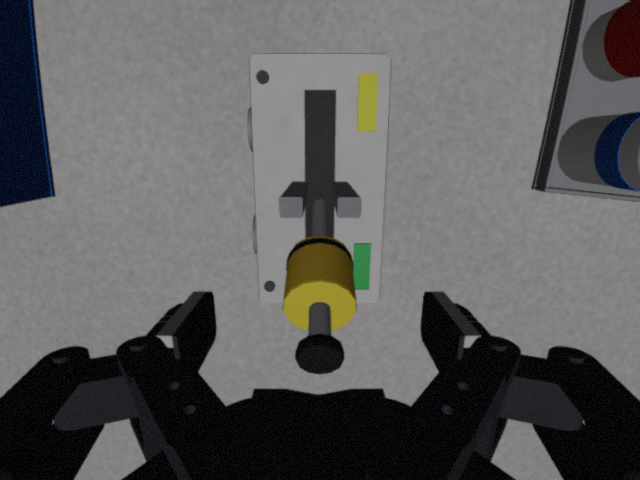

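View pics/s3.png

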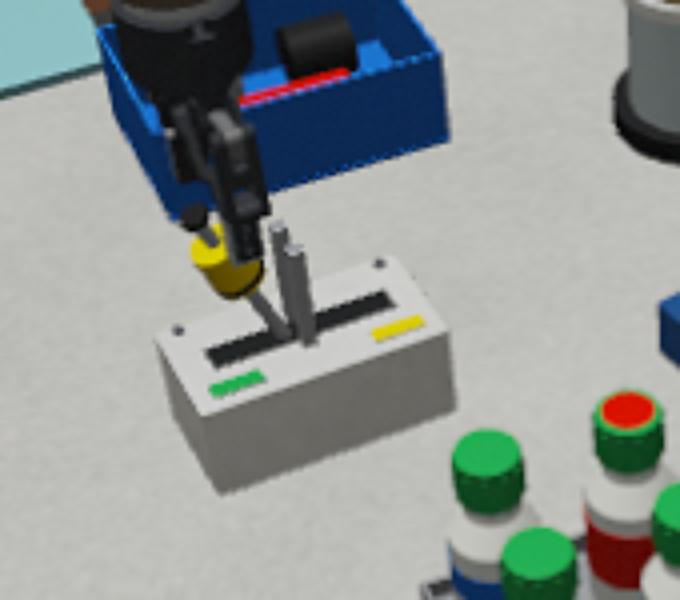

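The wrist view shows the collar at column 319, centred between the pads at columns 213 and 424. The gate cheeks are clear, ahead at row 207. The TCP is about 4 mm high, so I'll lower it and grip.

>>> send_rows(
  targets=[
    {"translation": [0, 0, 0.004], "twist": 0},
    {"translation": [0, 0, 0], "twist": 0},
  ],
)

```text
t: 3.15
tool_pos: [0.4351, 0.3404, 0.1414]
tcp_rot: [[0.999, 0.041, -0.001], [0.041, -0.999, -0.0], [-0.001, 0.0, -1.0]]
wrist_force: [0.4, -0.3, -0.3]
width: 0.0855
```

>>> send_rows(
  targets=[
    {"translation": [0, 0, 0], "twist": 0},
    {"translation": [0, 0, 0], "twist": 0},
    {"translation": [0, 0, 0], "twist": 0},
    {"translation": [0, 0, 0], "twist": 0},
    {"translation": [0, 0, 0], "twist": 0},
    {"translation": [0, 0, 0], "twist": 0},
    {"translation": [0, 0, 0], "twist": 0},
    {"translation": [0, 0, 0], "twist": 0},
    {"translation": [0, 0, 0], "twist": 0},
    {"translation": [0, 0, 0], "twist": 0},
  ],
  jaw=255,
)

```text
t: 4.15
tool_pos: [0.4356, 0.3409, 0.1423]
tcp_rot: [[0.999, 0.041, 0.001], [0.041, -0.999, 0.001], [0.001, -0.001, -1.0]]
wrist_force: [-1.6, -0.1, 4.7]
width: 0.0305
```

Run:
```python
from h import *
from rig import bot
go([0.4348,0.340,0.142],.04)
f=bot.grab_frame("wrist");pickle.dump(f,open("w40.pkl","wb"));cv2.imwrite("pics/w4.png",f["color"])
f=bot.grab_frame("side");cv2.imwrite("pics/s4.png",cv2.resize(f["color"][100:250,130:300],None,fx=4,fy=4))
```

```text
t 4.15 pos [0.4356 0.3409 0.1423] yaw 0.0413 w 0.0305 F [-1.6 -0.1  4.7] tool delta [-0.0008  0.0009  0.0003] twist deg 0.07267056664255955
```

View pics/w4.png

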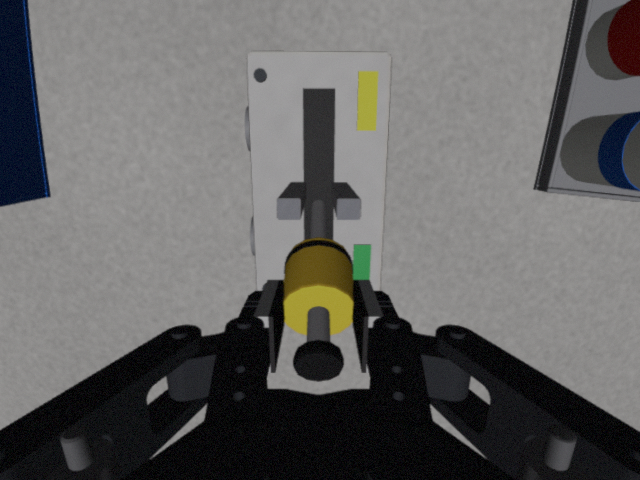

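View pics/s4.png

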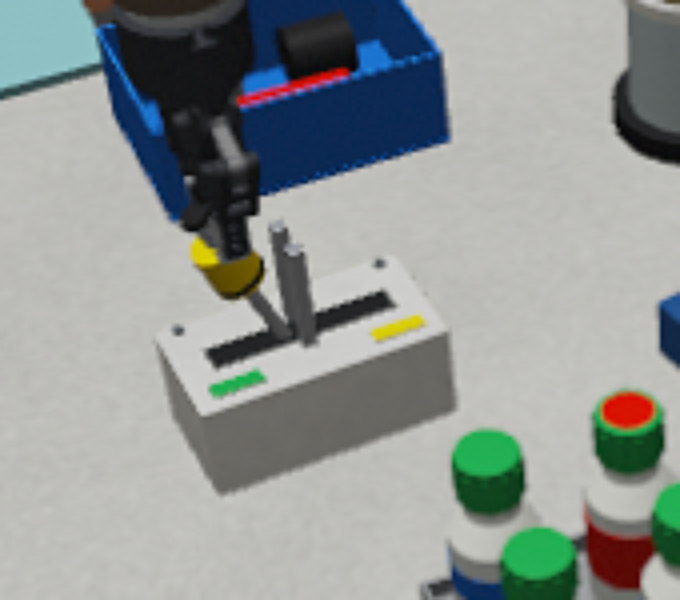

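Run:
```python
from h import *
w=load("w4")
c,s=np.cos(.042),np.sin(.042)
X=np.array([c,s,0]);Y=np.array([-s,c,0]);T=np.array([.4352,.3405,.142])
for n,dx,dy,dz in(("tipR+x",.011,-.0152,-.008),("tipR-x",-.011,-.0152,-.008),("grasp +x",.011,-.0152,.011),("grasp -x",-.011,-.0152,.011),("up -x",-.011,-.0152,.03)):
    print(n,proj(w,T+dx*X+dy*Y+[0,0,dz]))
piv=np.array([.475,.341,.045])
for L in(.357,):
    for r in(.09,.108,.115,.126,.154):
        p=piv-X*r*np.sin(L)+[0,0,r*np.cos(L)];print(r,p,proj(w,p))
y=blobs(w,(22,100,60),(33,255,255),roi=(260,180,370,350));print(y)
f=w["color"][200:400,220:420];cv2.imwrite("pics/w4c.png",cv2.resize(f,None,fx=3,fy=3))
```

```text
tipR+x [[348.35307606 258.25602333]]
tipR-x [[347.40908865 297.70223596]]
grasp +x [[351.79252963 271.14546834]]
grasp -x [[350.6022758  314.45733228]]
up -x [[354.57360421 335.32934991]]
0.09 [0.44357589 0.33967941 0.12932545] [[320.9444256  260.31669512]]
0.108 [0.43729107 0.33941529 0.14619054] [[321.17032345 283.63742327]]
0.115 [0.43484697 0.33931258 0.15274918] [[321.26862965 293.82656462]]
0.126 [0.43100625 0.33915118 0.16305563] [[321.43697275 311.33293384]]
0.154 [0.42122986 0.33874033 0.18929021] [[321.96079267 366.29530357]]
[(array([317.9, 239.3]), [303, 237, 32, 6, 64]), (array([317.9, 288. ]), [283, 245, 71, 90, 4888])]
```

View pics/w4c.png

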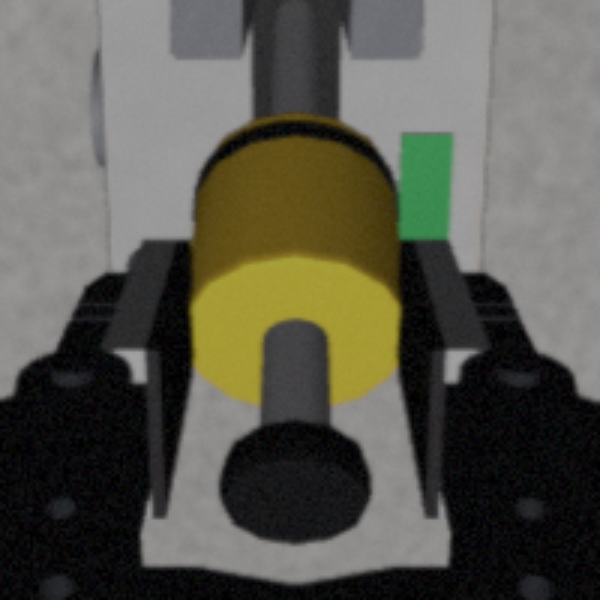

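Run:
```python
from h import *
s=load("side");c,sn=np.cos(.042),np.sin(.042)
X=np.array([c,sn,0]);Y=np.array([-sn,c,0]);T=np.array([.4352,.3405,.142])
def crop(p): return ((proj(s,p)-[130,100])*4).round(0).tolist()
for dy in(-.0175,-.028):
  for dx in(-.011,.011):
    for z in(.134,.145,.155,.165): print(dy,dx,z,crop(T*[1,1,0]+dx*X+dy*Y+[0,0,z]))
piv=np.array([.475,.341,.045])
for r in(.09,.126,.154):
    print("rod",r,crop(piv-X*r*np.sin(.357)+[0,0,r*np.cos(.357)]))
print("gate tops",[crop(np.array([.475,.341,.15])+Y*d) for d in(-.0135,.0135)])
```

```text
-0.0175 -0.011 0.134 [[220.0, 300.0]]
-0.0175 -0.011 0.145 [[217.0, 286.0]]
-0.0175 -0.011 0.155 [[215.0, 273.0]]
-0.0175 -0.011 0.165 [[212.0, 260.0]]
-0.0175 0.011 0.134 [[254.0, 289.0]]
-0.0175 0.011 0.145 [[251.0, 275.0]]
-0.0175 0.011 0.155 [[249.0, 262.0]]
-0.0175 0.011 0.165 [[246.0, 249.0]]
-0.028 -0.011 0.134 [[226.0, 309.0]]
-0.028 -0.011 0.145 [[223.0, 296.0]]
-0.028 -0.011 0.155 [[221.0, 283.0]]
-0.028 -0.011 0.165 [[219.0, 270.0]]
-0.028 0.011 0.134 [[260.0, 298.0]]
-0.028 0.011 0.145 [[257.0, 284.0]]
-0.028 0.011 0.155 [[255.0, 271.0]]
-0.028 0.011 0.165 [[253.0, 258.0]]
rod 0.09 [[241.0, 281.0]]
rod 0.126 [[214.0, 245.0]]
rod 0.154 [[192.0, 215.0]]
gate tops [[[292.0, 251.0]], [[276.0, 227.0]]]
```

Run:
```python
from h import *
from rig import bot
f=bot.grab_frame("side");im=f["color"][140:190,160:220]
im=cv2.convertScaleAbs(im,alpha=1.6,beta=30)
cv2.imwrite("pics/s5.png",cv2.resize(im,None,fx=11,fy=11,interpolation=cv2.INTER_CUBIC))
```

```text
(no output)
```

View pics/s5.png

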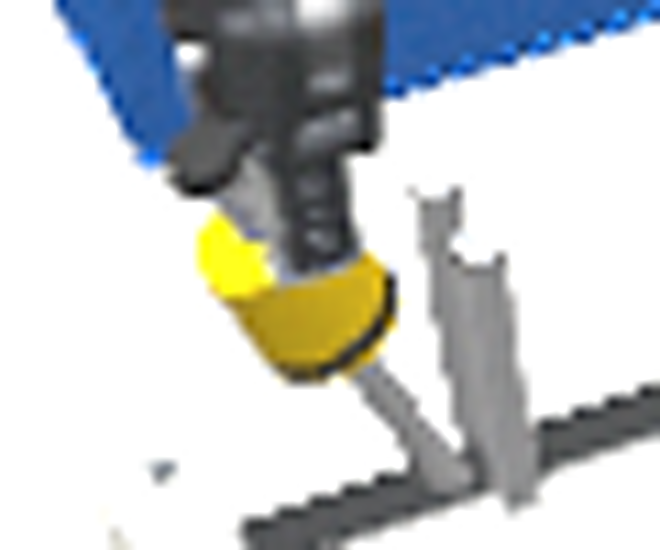

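Both views agree that the fingertips reach only the upper third of the collar: tip edge near side pixel (189,164), about z 0.16. I'll reopen slightly, go lower in small steps while watching the force, and grip again.

>>> send_rows(
  targets=[
    {"translation": [0, 0, 0], "twist": 0},
    {"translation": [0, 0, 0], "twist": 0},
    {"translation": [0, 0, 0], "twist": 0},
    {"translation": [0, 0, 0], "twist": 0},
    {"translation": [0, 0, 0.003], "twist": 0},
    {"translation": [0, 0, 0.003], "twist": 0},
    {"translation": [0, 0, 0], "twist": 0},
  ],
  jaw=90,
)

```text
t: 5.0
tool_pos: [0.435, 0.3403, 0.135]
tcp_rot: [[0.999, 0.041, -0.001], [0.041, -0.999, -0.001], [-0.001, 0.001, -1.0]]
wrist_force: [-0.8, 0.2, -0.1]
width: 0.0551
```

>>> send_rows(
  targets=[
    {"translation": [0, 0, 0.002], "twist": 0},
    {"translation": [0, 0, 0.002], "twist": 0},
    {"translation": [0, 0, 0], "twist": 0},
  ],
)

```text
t: 5.3
tool_pos: [0.4352, 0.3405, 0.1313]
tcp_rot: [[0.999, 0.041, -0.0], [0.041, -0.999, -0.001], [-0.0, 0.0, -1.0]]
wrist_force: [0.1, 0.6, 0.8]
width: 0.0551
```

Run:
```python
from h import *
from rig import bot
go([0.4348,0.340,0.142],.04)
f=bot.grab_frame("wrist");pickle.dump(f,open("w60.pkl","wb"));cv2.imwrite("pics/w6.png",f["color"])
f=bot.grab_frame("side");im=cv2.convertScaleAbs(f["color"][140:190,160:220],alpha=1.6,beta=30)
cv2.imwrite("pics/s6.png",cv2.resize(im,None,fx=11,fy=11,interpolation=cv2.INTER_CUBIC))
```

```text
t 5.3 pos [0.4352 0.3405 0.1313] yaw 0.0409 w 0.0551 F [0.1 0.6 0.8] tool delta [-0.0004  0.0005 -0.0107] twist deg 0.05438855997881381
```

View pics/w6.png

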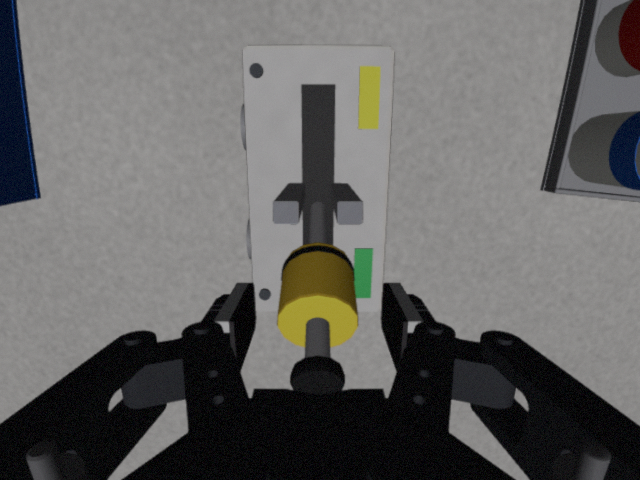

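View pics/s6.png

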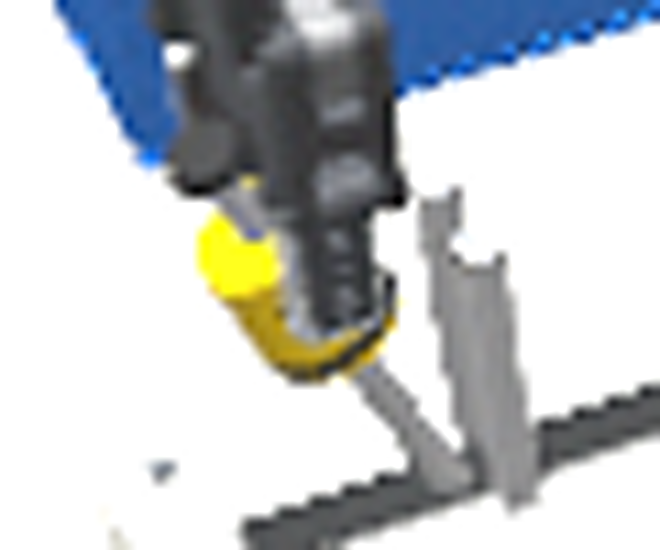

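The side view shows the pads now spanning most of the collar's length, and the wrist view shows them centred on it (columns 255 and 383, collar at 318). The force is near zero, so I'll grip.

>>> send_rows(
  targets=[
    {"translation": [0, 0, 0], "twist": 0},
    {"translation": [0, 0, 0], "twist": 0},
    {"translation": [0, 0, 0], "twist": 0},
    {"translation": [0, 0, 0], "twist": 0},
    {"translation": [0, 0, 0], "twist": 0},
    {"translation": [0, 0, 0], "twist": 0},
    {"translation": [0, 0, 0], "twist": 0},
  ],
  jaw=255,
)

```text
t: 6.1
tool_pos: [0.4355, 0.3408, 0.1321]
tcp_rot: [[0.999, 0.041, 0.0], [0.041, -0.999, 0.0], [0.0, -0.0, -1.0]]
wrist_force: [-1.7, -0.5, 5.0]
width: 0.0332
```

>>> send_rows(
  targets=[
    {"translation": [-0.0014, 0, -0.0037], "twist": 0},
    {"translation": [-0.0014, 0, -0.0037], "twist": 0},
    {"translation": [-0.0014, 0, -0.0037], "twist": 0},
    {"translation": [0, 0, 0], "twist": 0},
  ],
)

```text
t: 6.5
tool_pos: [0.4312, 0.3407, 0.143]
tcp_rot: [[0.999, 0.041, 0.0], [0.041, -0.999, 0.001], [0.0, -0.001, -1.0]]
wrist_force: [1.5, 2.1, -2.2]
width: 0.0329
```

>>> send_rows(
  targets=[
    {"translation": [-0.0014, 0, -0.0037], "twist": 0},
    {"translation": [-0.0014, 0, -0.0037], "twist": 0},
    {"translation": [0, 0, 0], "twist": 0},
  ],
)

```text
t: 6.8
tool_pos: [0.4281, 0.3405, 0.1506]
tcp_rot: [[0.999, 0.041, -0.0], [0.041, -0.999, 0.0], [-0.0, -0.0, -1.0]]
wrist_force: [1.4, 1.5, -2.8]
width: 0.033
```

Run:
```python
from h import *
from rig import bot
go([0.4348,0.340,0.142],.04)
f=bot.grab_frame("wrist");pickle.dump(f,open("w70.pkl","wb"));cv2.imwrite("pics/w7.png",f["color"])
f=bot.grab_frame("side");im=cv2.convertScaleAbs(f["color"][140:190,160:220],alpha=1.6,beta=30)
cv2.imwrite("pics/s7.png",cv2.resize(im,None,fx=11,fy=11,interpolation=cv2.INTER_CUBIC))
```

```text
t 6.8 pos [0.4281 0.3405 0.1506] yaw 0.0411 w 0.033 F [ 1.4  1.5 -2.8] tool delta [0.0067 0.0008 0.0086] twist deg 0.06368822104773908
```

View pics/w7.png

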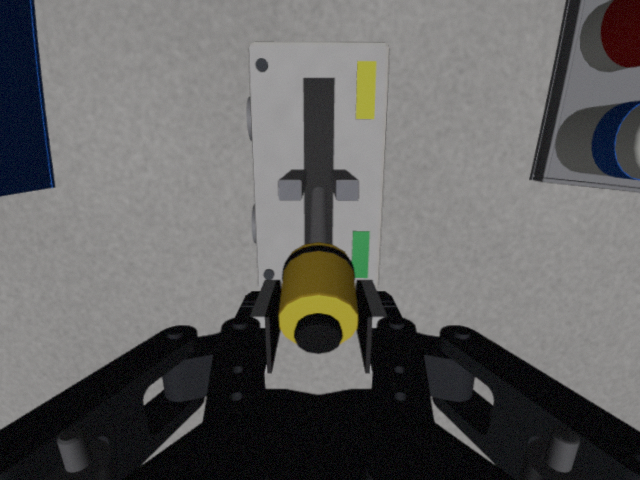

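View pics/s7.png

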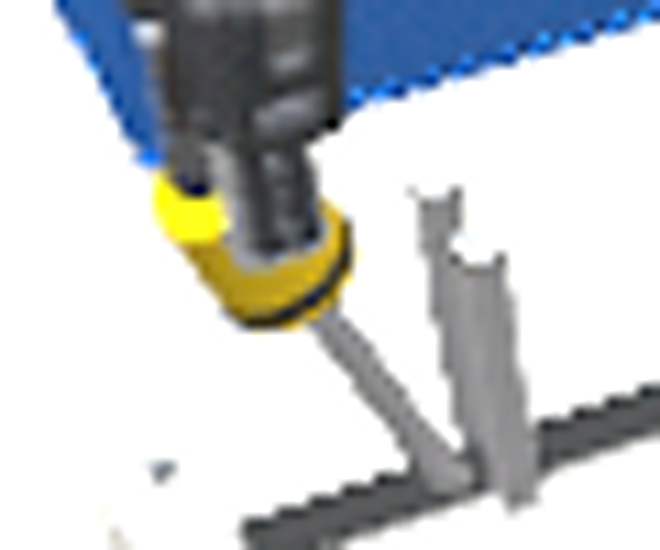

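Both views show the collar lifted to just under the black tip. Its bottom is well up the rod, and it moved about 20 mm with the TCP at about 3 N. Next I swing it along the arc.

>>> send_rows(
  targets=[
    {"translation": [0.0078, 0, -0.0026], "twist": 0},
    {"translation": [0.0081, 0, -0.0022], "twist": 0},
    {"translation": [0.0081, 0, -0.0016], "twist": 0},
    {"translation": [0.0083, 0, -0.0012], "twist": 0},
  ],
)

```text
t: 7.3
tool_pos: [0.461, 0.3417, 0.1575]
tcp_rot: [[0.999, 0.04, -0.001], [0.04, -0.999, -0.0], [-0.001, 0.0, -1.0]]
wrist_force: [-2.8, 4.4, -2.4]
width: 0.0329
```

Run:
```python
from h import *
from rig import bot
go([0.4348,0.340,0.142],.04)
f=bot.grab_frame("side");im=cv2.convertScaleAbs(f["color"][130:190,160:220],alpha=1.6,beta=30)
cv2.imwrite("pics/s8.png",cv2.resize(im,None,fx=9,fy=9,interpolation=cv2.INTER_CUBIC))
```

```text
t 7.3 pos [0.461  0.3417 0.1575] yaw 0.0401 w 0.0329 F [-2.8  4.4 -2.4] tool delta [-0.0263  0.0006  0.0156] twist deg 0.008043639727396013
```

View pics/s8.png

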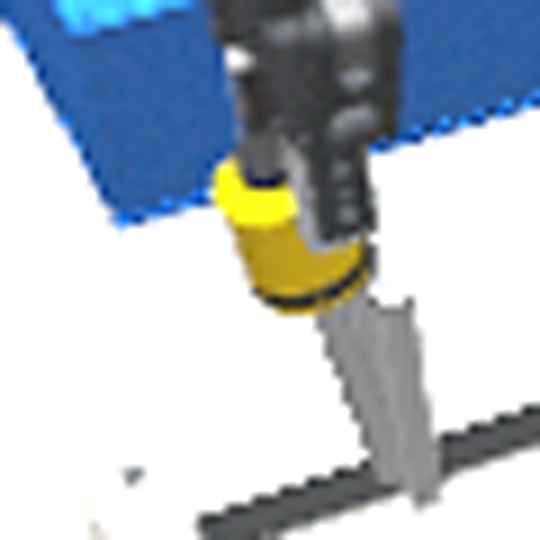

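The side view shows the lever following. The collar's lower edge is at the height of the gate tops, the finger is clear of the gate, and the forces are under 5 N. I'm continuing through the gate.

>>> send_rows(
  targets=[
    {"translation": [0.0083, 0, -0.0008], "twist": 0},
    {"translation": [0.0083, 0, -0.0003], "twist": 0},
    {"translation": [0.0083, 0, 0.0003], "twist": 0},
  ],
)

```text
t: 7.65
tool_pos: [0.4869, 0.3422, 0.1596]
tcp_rot: [[0.999, 0.041, 0.001], [0.041, -0.999, -0.001], [0.001, 0.001, -1.0]]
wrist_force: [-0.5, 0.2, -0.3]
width: 0.0005
```

Run:
```python
from h import *
from rig import bot
go([0.4348,0.340,0.142],.04)
f=bot.grab_frame("side");im=cv2.convertScaleAbs(f["color"][130:190,160:220],alpha=1.6,beta=30)
cv2.imwrite("pics/s9.png",cv2.resize(im,None,fx=9,fy=9,interpolation=cv2.INTER_CUBIC))
```

```text
t 7.65 pos [0.4869 0.3422 0.1596] yaw 0.0413 w 0.0005 F [-0.5  0.2 -0.3] tool delta [-0.0522 -0.      0.0175] twist deg 0.07495162605638114
```

View pics/s9.png

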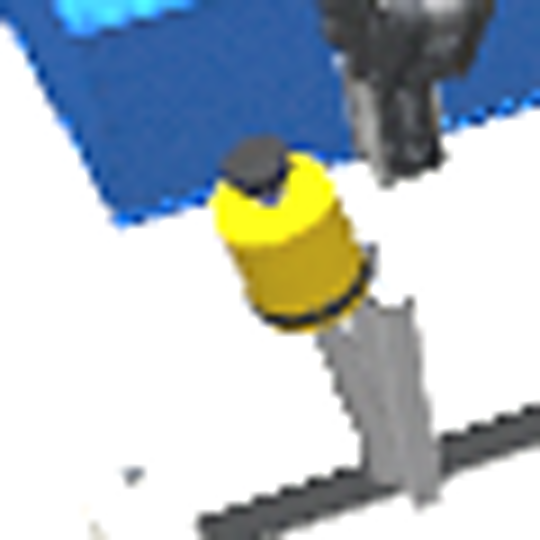

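The collar slipped out of the jaws (width 0) because the pads held only its top part. It now sits against the gate. I'll back off upwards and measure again before a deeper grip.

>>> send_rows(
  targets=[
    {"translation": [0, 0, -0.02], "twist": 0},
    {"translation": [0, 0, -0.03], "twist": 0},
    {"translation": [-0.02, 0, -0.03], "twist": 0},
    {"translation": [-0.02, 0, -0.02], "twist": 0},
    {"translation": [0, 0, 0], "twist": 0},
    {"translation": [0, 0, 0], "twist": 0},
  ],
  jaw=0,
)

```text
t: 8.3
tool_pos: [0.4456, 0.3409, 0.2592]
tcp_rot: [[0.999, 0.041, 0.001], [0.041, -0.999, 0.001], [0.001, -0.001, -1.0]]
wrist_force: [-0.6, 0.0, -0.0]
width: 0.0848
```

Run:
```python
from h import *
from rig import bot
go([0.4348,0.340,0.142],.04)
f=bot.grab_frame("wrist");pickle.dump(f,open("wa0.pkl","wb"));cv2.imwrite("pics/wa.png",f["color"])
f=bot.grab_frame("side");pickle.dump(f,open("sa0.pkl","wb"));im=cv2.convertScaleAbs(f["color"][130:190,160:220],alpha=1.6,beta=30)
cv2.imwrite("pics/sa.png",cv2.resize(im,None,fx=9,fy=9,interpolation=cv2.INTER_CUBIC))
```

```text
t 8.3 pos [0.4456 0.3409 0.2592] yaw 0.0414 w 0.0848 F [-0.6  0.  -0. ] tool delta [-0.0109  0.0005  0.1172] twist deg 0.0778693311484309
```

View pics/wa.png

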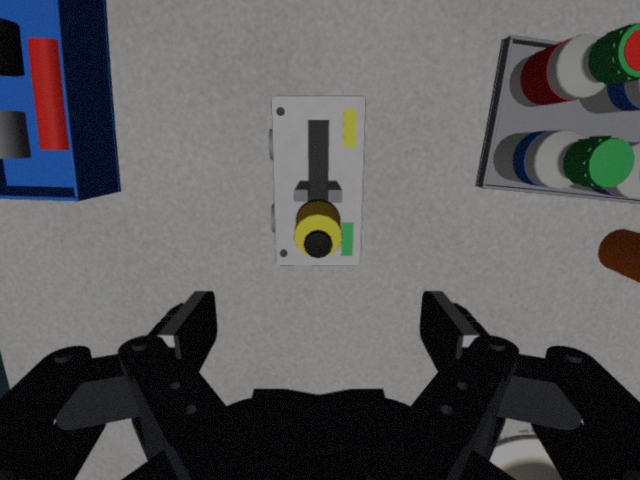

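View pics/sa.png

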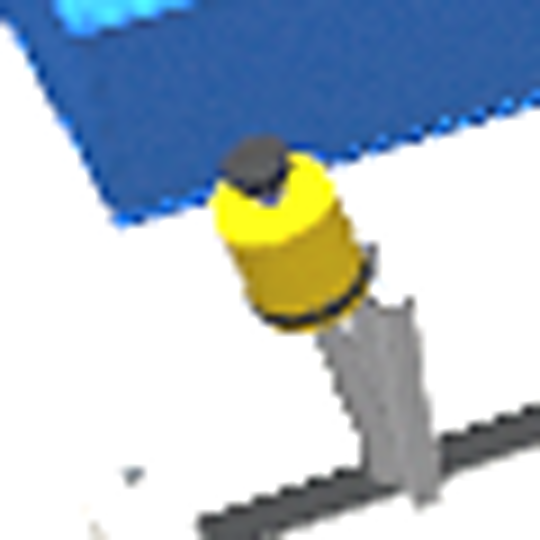

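Run:
```python
from h import *
w=load("wa");s=load("sa")
C=[plane(w,c,.075) for c in((272,96),(365,96),(360,265),(278,265))]
print(np.mean(C,0), "gate",plane(w,(318.5,191),.15))
p=plane(w,(318,244),.197);print("tip",p); print(tri(w,(318,244),s,(160+258/9,130+160/9)))
print("ring",plane(w,(318,236),.165),"wrist ring w")
X=np.array([np.cos(.042),np.sin(.042),0]);piv=np.array([.475,.341,.045])
for L in(.2,.25,.3):
  for r in(.09,.126,.144,.164): 
    q=piv-X*r*np.sin(L)+[0,0,r*np.cos(L)];print(L,r,q,proj(w,q),(proj(s,q)-[160,130])*9)
```

```text
[0.47444435 0.34155192 0.075     ] gate [0.47807435 0.34196082 0.15      ]
tip [0.44850311 0.34106887 0.197     ]
(array([0.44908134, 0.34077073, 0.19641867]), np.float64(0.0015457747872773169))
ring [0.4457621  0.34100151 0.165     ] wrist ring w
0.2 0.09 [0.45713553 0.34024925 0.13320599] [[319.50243955 213.4939641 ]] [[316.61281437 336.05622431]]
0.2 0.126 [0.44998974 0.33994895 0.16848839] [[319.63219687 231.75380855]] [[274.15124779 242.88143044]]
0.2 0.144 [0.44641685 0.3397988  0.18612959] [[319.70980945 242.70696647]] [[252.3473708  194.99678286]]
0.2 0.164 [0.44244696 0.33963197 0.20573092] [[319.80884434 256.71764184]] [[227.6579915 140.7423538]]
0.25 0.09 [0.45275328 0.34006509 0.13220212] [[319.49824363 218.3709    ]] [[302.28375001 343.84424707]]
0.25 0.126 [0.44385459 0.33969112 0.16708297] [[319.62397276 239.19911412]] [[253.68475166 253.93147491]]
0.25 0.144 [0.43940525 0.33950414 0.18452339] [[319.69860116 251.60768675]] [[228.71876444 207.71042413]]
0.25 0.164 [0.43446153 0.33929638 0.20390164] [[319.7931973  267.38579901]] [[200.44012998 155.33036107]]
0.3 0.09 [0.44842664 0.33988326 0.13098028] [[319.49338439 223.06081212]] [[288.24372119 352.19107892]]
0.3 0.126 [0.43779729 0.33943657 0.1653724 ] [[319.61465704 246.26896008]] [[233.6324858  265.79771263]]
0.3 0.144 [0.43248262 0.33921322 0.18256845] [[319.68604779 259.99408633]] [[205.56921629 221.37706082]]
0.3 0.164 [0.42657743 0.33896506 0.20167518] [[319.77590026 277.33591924]] [[173.77517969 171.03008764]]
```

The lever leans about 0.17 rad, with its tip at (0.449, 0.341, 0.196) and the collar propped on the gate edge at about 14 mm lift. I'll grip deeper this time, with the TCP about 24 mm below the collar's centre.

>>> send_rows(
  targets=[
    {"translation": [0.008, 0, 0.02], "twist": 0},
    {"translation": [0, 0, 0.02], "twist": 0},
    {"translation": [0, 0, 0.02], "twist": 0},
    {"translation": [0, 0, 0.02], "twist": 0},
    {"translation": [0, 0, 0.02], "twist": 0},
    {"translation": [0, 0, 0.01], "twist": 0},
    {"translation": [0, 0, 0.008], "twist": 0},
    {"translation": [0, 0, 0], "twist": 0},
    {"translation": [0, 0, 0], "twist": 0},
  ],
  jaw=90,
)

```text
t: 9.3
tool_pos: [0.454, 0.3417, 0.1411]
tcp_rot: [[0.999, 0.041, 0.001], [0.041, -0.999, 0.0], [0.001, -0.0, -1.0]]
wrist_force: [0.0, 0.2, 0.2]
width: 0.0548
```

Run:
```python
from h import *
from rig import bot
go([0.4535,0.341,0.141],.042)
f=bot.grab_frame("wrist");pickle.dump(f,open("wb0.pkl","wb"));cv2.imwrite("pics/wb.png",f["color"])
f=bot.grab_frame("side");im=cv2.convertScaleAbs(f["color"][130:190,160:220],alpha=1.6,beta=30)
cv2.imwrite("pics/sb.png",cv2.resize(im,None,fx=9,fy=9,interpolation=cv2.INTER_CUBIC))
```

```text
t 9.3 pos [0.454  0.3417 0.1411] yaw 0.0411 w 0.0548 F [0.  0.2 0.2] tool delta [-0.0005  0.0007  0.0001] twist deg -0.05298484615980242
```

View pics/wb.png

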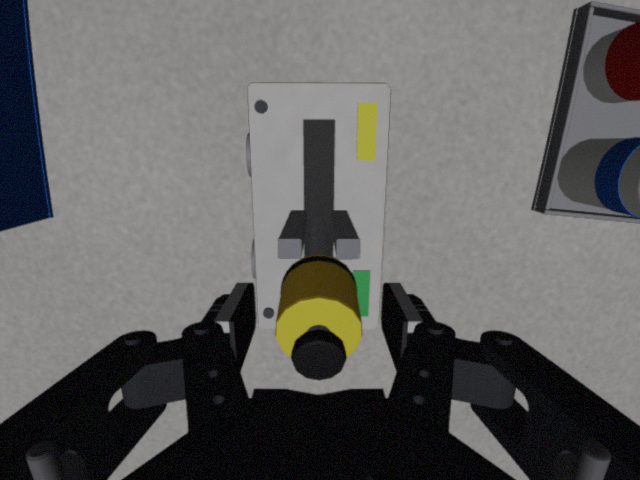

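View pics/sb.png

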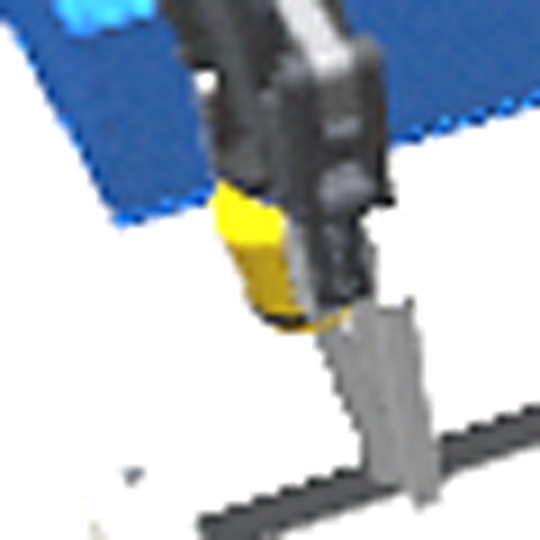

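The wrist view shows the collar (ring at (318,330)) centred between the pads. The side view shows the pads reaching almost to its lower rim. Closing now.

>>> send_rows(
  targets=[
    {"translation": [0, 0, 0], "twist": 0},
    {"translation": [0, 0, 0], "twist": 0},
    {"translation": [0, 0, 0], "twist": 0},
    {"translation": [0, 0, 0], "twist": 0},
    {"translation": [0, 0, 0], "twist": 0},
    {"translation": [0, 0, 0], "twist": 0},
  ],
  jaw=255,
)

```text
t: 10.0
tool_pos: [0.4538, 0.3416, 0.1412]
tcp_rot: [[0.999, 0.041, 0.001], [0.041, -0.999, 0.001], [0.001, -0.001, -1.0]]
wrist_force: [-1.7, -1.1, 3.2]
width: 0.0333
```

>>> send_rows(
  targets=[
    {"translation": [-0.0005, 0, -0.003], "twist": 0},
    {"translation": [-0.0005, 0, -0.0025], "twist": 0},
    {"translation": [0, 0, 0], "twist": 0},
  ],
)

```text
t: 10.3
tool_pos: [0.4526, 0.3415, 0.1458]
tcp_rot: [[0.999, 0.041, 0.0], [0.041, -0.999, 0.0], [0.0, -0.0, -1.0]]
wrist_force: [2.0, 0.5, -2.1]
width: 0.0335
```

Run:
```python
from h import *
from rig import bot
go([0.4535,0.341,0.141],.042)
f=bot.grab_frame("wrist");pickle.dump(f,open("wc0.pkl","wb"));cv2.imwrite("pics/wc.png",f["color"])
f=bot.grab_frame("side");im=cv2.convertScaleAbs(f["color"][130:190,160:220],alpha=1.6,beta=30)
cv2.imwrite("pics/sc.png",cv2.resize(im,None,fx=9,fy=9,interpolation=cv2.INTER_CUBIC))
```

```text
t 10.3 pos [0.4526 0.3415 0.1458] yaw 0.0409 w 0.0335 F [ 2.   0.5 -2.1] tool delta [0.0009 0.0006 0.0048] twist deg -0.06207503353414585
```

View pics/wc.png

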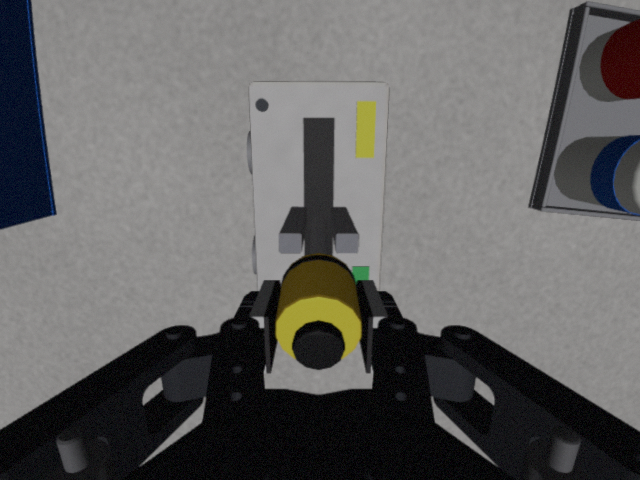

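View pics/sc.png

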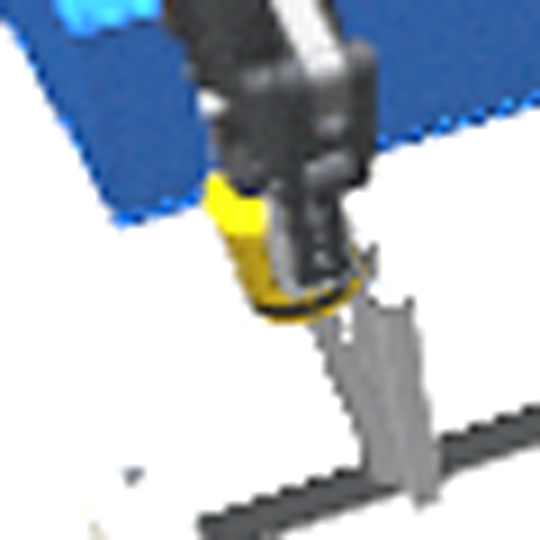

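The side view shows the collar raised so its dark lower rim is above the gate top, and the pads hold nearly its full length (width 33.5 mm). I'll swing through in short moves.

>>> send_rows(
  targets=[
    {"translation": [0.004, 0, -0.001], "twist": 0},
    {"translation": [0.004, 0, -0.0006], "twist": 0},
    {"translation": [0.004, 0, -0.0004], "twist": 0},
    {"translation": [0.004, 0, -0.0002], "twist": 0},
  ],
)

```text
t: 10.8
tool_pos: [0.4674, 0.3419, 0.1473]
tcp_rot: [[0.999, 0.041, -0.003], [0.041, -0.999, -0.001], [-0.003, 0.001, -1.0]]
wrist_force: [-4.8, 2.7, -4.2]
width: 0.0334
```

>>> send_rows(
  targets=[
    {"translation": [0.004, 0, -0.0002], "twist": 0},
    {"translation": [0.004, 0, 0], "twist": 0},
    {"translation": [0, 0, 0], "twist": 0},
  ],
)

```text
t: 11.1
tool_pos: [0.4761, 0.3422, 0.1478]
tcp_rot: [[0.999, 0.041, -0.002], [0.041, -0.999, -0.001], [-0.002, 0.001, -1.0]]
wrist_force: [-3.8, 3.7, -4.3]
width: 0.0337
```

Run:
```python
from h import *
from rig import bot
go([0.4535,0.341,0.141],.042)
f=bot.grab_frame("wrist");pickle.dump(f,open("wd0.pkl","wb"));cv2.imwrite("pics/wd.png",f["color"])
f=bot.grab_frame("side");im=cv2.convertScaleAbs(f["color"][130:190,160:220],alpha=1.6,beta=30)
cv2.imwrite("pics/sd.png",cv2.resize(im,None,fx=9,fy=9,interpolation=cv2.INTER_CUBIC))
```

```text
t 11.1 pos [0.4761 0.3422 0.1478] yaw 0.0408 w 0.0337 F [-3.8  3.7 -4.3] tool delta [-0.0226  0.0003  0.0069] twist deg -0.06910471033735259
```

View pics/wd.png

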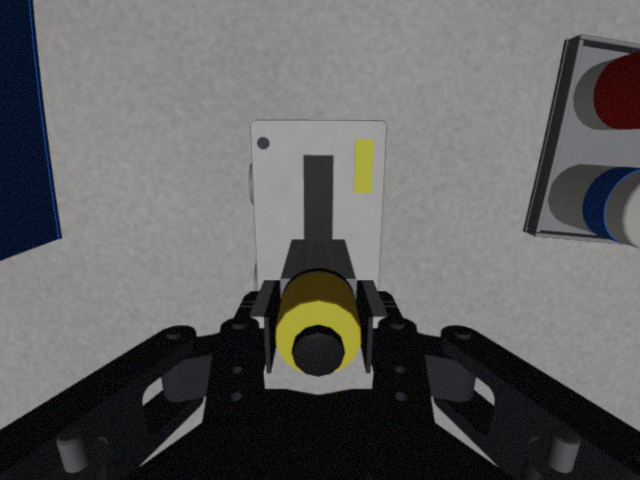

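View pics/sd.png

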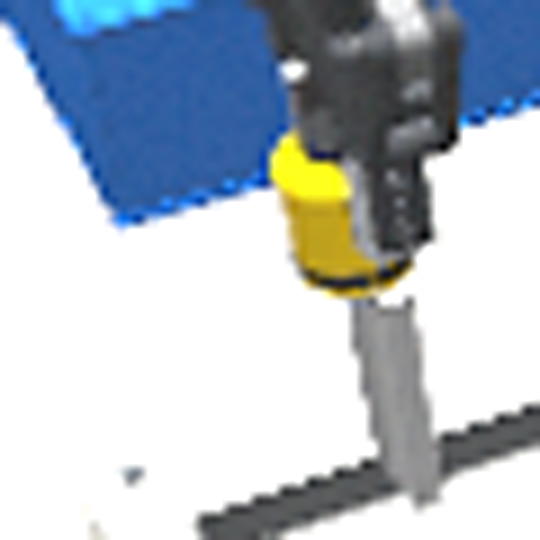

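The lever is almost upright, with the collar above the gate top (side pixel (350,290) against the gate top at (390,300)) and held firmly. I'm carrying on to the far side.

>>> send_rows(
  targets=[
    {"translation": [0.0066, 0, 0.0001], "twist": 0},
    {"translation": [0.0066, 0, 0.0003], "twist": 0},
    {"translation": [0.0066, 0, 0.0006], "twist": 0},
    {"translation": [0.0066, 0, 0.001], "twist": 0},
  ],
)

```text
t: 11.6
tool_pos: [0.5025, 0.3433, 0.1464]
tcp_rot: [[0.999, 0.041, -0.001], [0.041, -0.999, -0.001], [-0.001, 0.001, -1.0]]
wrist_force: [-4.3, 1.2, -3.1]
width: 0.033
```

>>> send_rows(
  targets=[
    {"translation": [0.0065, 0, 0.0014], "twist": 0},
    {"translation": [0.0065, 0, 0.0019], "twist": 0},
    {"translation": [0.0063, 0, 0.0021], "twist": 0},
    {"translation": [0.0062, 0, 0.0024], "twist": 0},
    {"translation": [0, 0, 0], "twist": 0},
  ],
)

```text
t: 12.1
tool_pos: [0.5296, 0.3441, 0.1387]
tcp_rot: [[0.999, 0.04, 0.001], [0.04, -0.999, -0.0], [0.001, 0.0, -1.0]]
wrist_force: [-0.8, -0.6, -0.7]
width: 0.0
```

Run:
```python
from h import *
from rig import bot
go([0.4535,0.341,0.141],.042)
f=bot.grab_frame("wrist");pickle.dump(f,open("we0.pkl","wb"));cv2.imwrite("pics/we.png",f["color"])
f=bot.grab_frame("side");im=cv2.convertScaleAbs(f["color"][130:190,160:240],alpha=1.6,beta=30)
cv2.imwrite("pics/se.png",cv2.resize(im,None,fx=9,fy=9,interpolation=cv2.INTER_CUBIC))
```

```text
t 12.1 pos [0.5296 0.3441 0.1387] yaw 0.0401 w 0.0 F [-0.8 -0.6 -0.7] tool delta [-0.0762  0.     -0.0024] twist deg -0.11166371390733563
```

View pics/we.png

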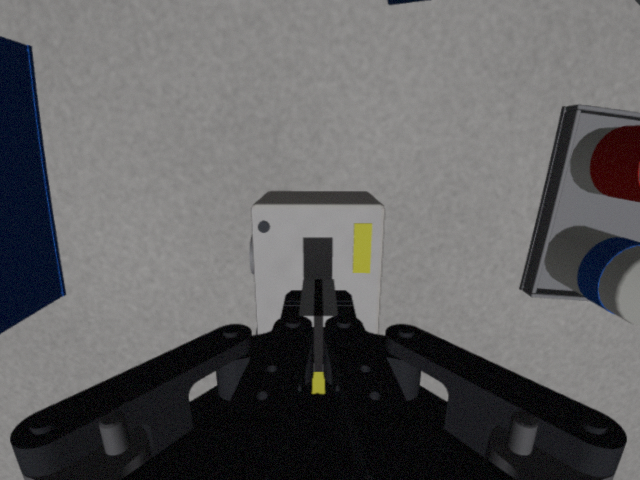

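View pics/se.png

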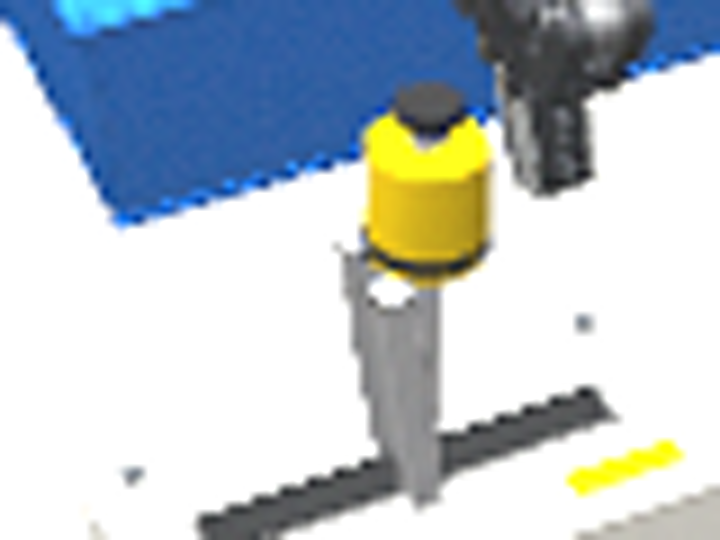

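The grip slipped again, but past the gate. The side view shows the lever leaning about 0.15 rad to +x, with the collar riding on the gate's far edge. The rest is a simple push from behind with closed fingers, so I'm going over the top to the -x side.

>>> send_rows(
  targets=[
    {"translation": [0, 0, -0.03], "twist": 0},
    {"translation": [0, 0, -0.03], "twist": 0},
    {"translation": [0, 0, -0.03], "twist": 0},
    {"translation": [-0.02, 0, -0.01], "twist": 0},
    {"translation": [-0.02, 0, 0], "twist": 0},
    {"translation": [-0.02, 0, 0], "twist": 0},
    {"translation": [-0.018, 0, 0], "twist": 0},
    {"translation": [0, 0, 0], "twist": 0},
  ],
)

```text
t: 13.0
tool_pos: [0.4488, 0.341, 0.2397]
tcp_rot: [[0.999, 0.043, 0.001], [0.043, -0.999, 0.001], [0.001, -0.001, -1.0]]
wrist_force: [0.4, 0.4, 0.6]
width: -0.0002
```

Run:
```python
from h import *
from rig import bot
go([0.452,0.341,0.162],.042)
f=bot.grab_frame("wrist");pickle.dump(f,open("wf0.pkl","wb"));cv2.imwrite("pics/wf.png",f["color"])
```

```text
t 13.0 pos [0.4488 0.341  0.2397] yaw 0.0428 w -0.0002 F [0.4 0.4 0.6] tool delta [0.0031 0.0002 0.0777] twist deg 0.046195713161720865
```

View pics/wf.png

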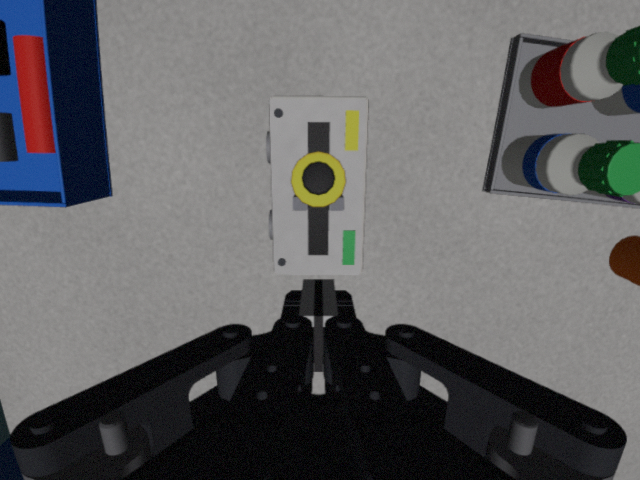

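The wrist view shows the lever's tip at (318,178), past the gate, and the closed fingers in line behind it at column 318. Now I descend and push.

>>> send_rows(
  targets=[
    {"translation": [0, 0, 0.02], "twist": 0},
    {"translation": [0, 0, 0.02], "twist": 0},
    {"translation": [0, 0, 0.02], "twist": 0},
    {"translation": [0, 0, 0.016], "twist": 0},
    {"translation": [0, 0, 0], "twist": 0},
  ],
)

```text
t: 13.55
tool_pos: [0.45, 0.3401, 0.1602]
tcp_rot: [[0.999, 0.04, -0.003], [0.04, -0.999, -0.004], [-0.004, 0.004, -1.0]]
wrist_force: [0.7, 0.1, 0.4]
width: 0.0001
```

Run:
```python
from h import *
from rig import bot
go([0.515,0.341,0.162],.042)
print(plane(load("wf"),(318,178),.198))
f=bot.grab_frame("side");im=cv2.convertScaleAbs(f["color"][130:190,160:240],alpha=1.6,beta=30)
cv2.imwrite("pics/sf.png",cv2.resize(im,None,fx=9,fy=9,interpolation=cv2.INTER_CUBIC))
```

```text
t 13.55 pos [0.45   0.3401 0.1602] yaw 0.0401 w 0.0001 F [0.7 0.1 0.4] tool delta [ 0.0649  0.0017 -0.0021] twist deg -0.10863474846434462
[0.4972 0.3432 0.198 ]
```

View pics/sf.png

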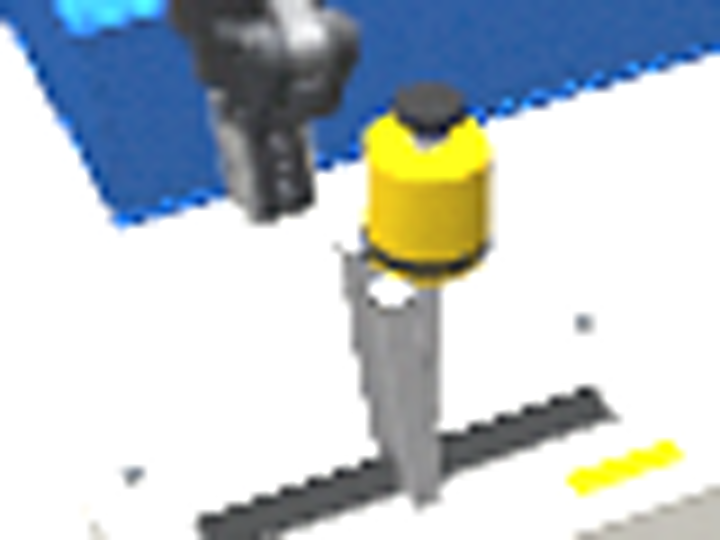

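>>> send_rows(
  targets=[
    {"translation": [0.005, 0, 0], "twist": 0},
    {"translation": [0.005, 0, 0], "twist": 0},
    {"translation": [0.005, 0, 0], "twist": 0},
    {"translation": [0.005, 0, 0], "twist": 0},
    {"translation": [0.005, 0, 0], "twist": 0},
    {"translation": [0.005, 0, 0], "twist": 0},
  ],
)

```text
t: 14.2
tool_pos: [0.4812, 0.3426, 0.1629]
tcp_rot: [[0.999, 0.041, 0.001], [0.041, -0.999, 0.0], [0.001, -0.0, -1.0]]
wrist_force: [0.4, 0.2, 1.0]
width: -0.0003
```

>>> send_rows(
  targets=[
    {"translation": [0.005, 0, 0], "twist": 0},
    {"translation": [0.005, 0, 0], "twist": 0},
    {"translation": [0.005, 0, 0], "twist": 0},
    {"translation": [0.005, 0, 0], "twist": 0},
    {"translation": [0.003, 0, 0], "twist": 0},
  ],
)

```text
t: 14.7
tool_pos: [0.5036, 0.3432, 0.1623]
tcp_rot: [[0.999, 0.041, -0.001], [0.041, -0.999, -0.001], [-0.001, 0.001, -1.0]]
wrist_force: [-1.8, 0.1, -1.7]
width: -0.0001
```

Run:
```python
from h import *
from rig import bot
go([0.515,0.341,0.162],.042)
f=bot.grab_frame("side");im=cv2.convertScaleAbs(f["color"][130:190,160:240],alpha=1.6,beta=30)
cv2.imwrite("pics/sg.png",cv2.resize(im,None,fx=9,fy=9,interpolation=cv2.INTER_CUBIC))
```

```text
t 14.7 pos [0.5036 0.3432 0.1623] yaw 0.0407 w -0.0001 F [-1.8  0.1 -1.7] tool delta [0.0114 0.0027 0.0003] twist deg -0.0726924863671929
```

View pics/sg.png

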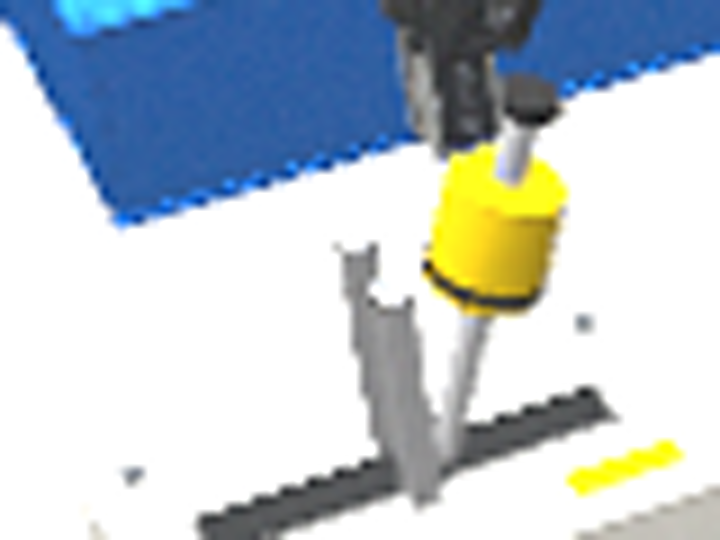

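The collar has dropped behind the gate on the +x side, with the rod visible above it at (515,150), and the fingers are pushing at the tip. I'll push on to the stop.

>>> send_rows(
  targets=[
    {"translation": [0.004, 0, 0], "twist": 0},
    {"translation": [0.004, 0, 0], "twist": 0},
    {"translation": [0.003, 0, 0], "twist": 0},
  ],
)

```text
t: 15.05
tool_pos: [0.5127, 0.3436, 0.1624]
tcp_rot: [[0.999, 0.041, -0.004], [0.041, -0.999, -0.001], [-0.004, 0.001, -1.0]]
wrist_force: [-12.2, 1.8, 4.0]
width: -0.0
```

>>> send_rows(
  targets=[
    {"translation": [0.003, 0, 0], "twist": 0},
    {"translation": [0.002, 0, 0], "twist": 0},
  ],
)

```text
t: 15.25
tool_pos: [0.5131, 0.3435, 0.1622]
tcp_rot: [[0.999, 0.041, -0.013], [0.041, -0.999, -0.004], [-0.013, 0.003, -1.0]]
wrist_force: [-25.0, 3.4, 9.8]
width: -0.0
```

Run:
```python
from h import *
from rig import bot
go([0.515,0.341,0.162],.042)
f=bot.grab_frame("side");im=cv2.convertScaleAbs(f["color"][130:190,160:240],alpha=1.6,beta=30)
cv2.imwrite("pics/sh.png",cv2.resize(im,None,fx=9,fy=9,interpolation=cv2.INTER_CUBIC))
```

```text
t 15.25 pos [0.5131 0.3435 0.1622] yaw 0.0408 w -0.0 F [-25.    3.4   9.8] tool delta [0.0018 0.0025 0.0002] twist deg -0.06857374971506856
```

View pics/sh.png

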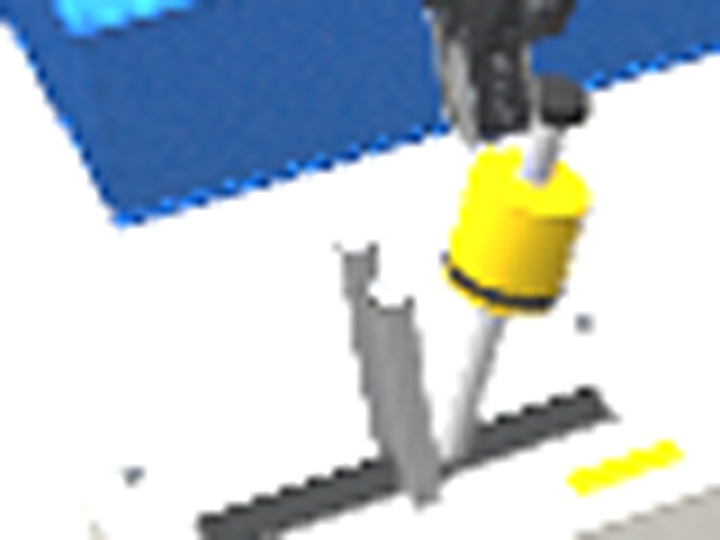

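The force rose to 25 N with no further travel at x = 0.513, and I had predicted the stop at 0.514. Backing off and checking.

>>> send_rows(
  targets=[
    {"translation": [-0.006, 0, 0], "twist": 0},
    {"translation": [-0.012, 0, 0], "twist": 0},
    {"translation": [-0.01, 0, -0.01], "twist": 0},
    {"translation": [0, 0, -0.04], "twist": 0},
    {"translation": [0, 0, -0.04], "twist": 0},
    {"translation": [0, 0, 0], "twist": 0},
  ],
)

```text
t: 15.9
tool_pos: [0.4945, 0.3451, 0.2613]
tcp_rot: [[0.999, 0.042, 0.013], [0.042, -0.999, 0.01], [0.013, -0.009, -1.0]]
wrist_force: [-0.1, 0.8, 0.0]
width: -0.0001
```

Run:
```python
from h import *
from rig import bot
go([0.5,0.1,0.26],.042)
f=bot.grab_frame("wrist");pickle.dump(f,open("wi0.pkl","wb"))
s=bot.grab_frame("side");pickle.dump(s,open("si0.pkl","wb"))
a=cv2.resize(f["color"][60:300,220:420],None,fx=2.2,fy=2.2);b=cv2.resize(s["color"][125:205,165:225],None,fx=6.6,fy=6.6)
cv2.imwrite("pics/wi.png",np.hstack([a,b]))
```

```text
t 15.9 pos [0.4945 0.3451 0.2613] yaw 0.042 w -0.0001 F [-0.1  0.8  0. ] tool delta [-0.0048  0.2451 -0.001 ] twist deg -0.0018365099037669376
```

View pics/wi.png

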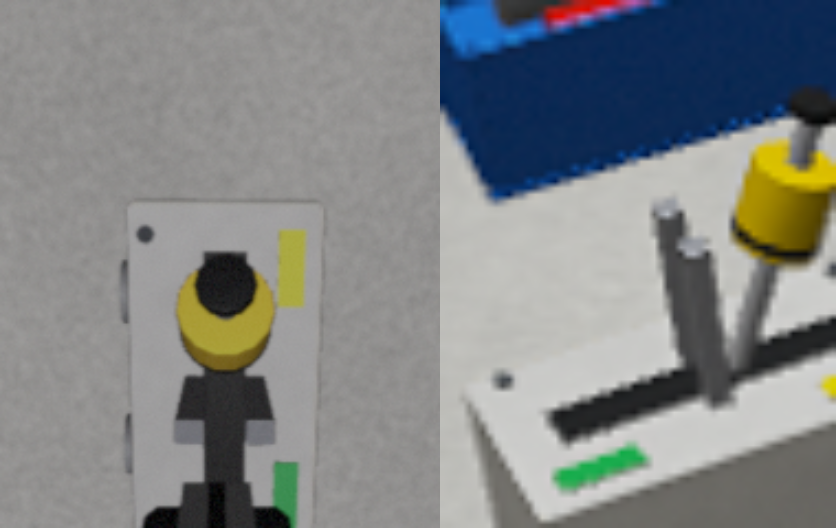

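Run:
```python
from h import *
w=load("wi");s=load("si")
a=(220+225/2.2,60+285/2.2);b=(165+(810-440)/6.6,125+105/6.6)
p,e=tri(w,a,s,b);print(p,e,"lean",np.arctan2(p[0]-.475,p[2]-.045))
print("@.187",plane(w,a,.187), "expected x",.475+.154*np.sin(.4))
# yellow collar extents vs expected with collar down
print(blobs(s,(22,120,80),(33,255,255),roi=(165,125,235,205)))
X=np.array([np.cos(.042),np.sin(.042),0]);piv=np.array([.475,.341,.045])
for r in(.09,.108,.126,.154):
    q=piv+X*r*np.sin(.4)+[0,0,r*np.cos(.4)];print(r,proj(s,q),proj(w,q))
```

```text
[0.53325823 0.34450532 0.18564598] 0.000277973249575634 lean 0.39270367382526183
@.187 [0.53327198 0.34456229 0.187     ] expected x 0.5349704247155321
[(array([216.8, 154.4]), [210, 146, 16, 17, 181]), (array([228.6, 181.5]), [223, 179, 12, 6, 36])]
0.09 [[215.08447603 162.44147985]] [[323.35181563 209.340582  ]]
0.108 [[216.91925788 156.38053671]] [[323.48582533 204.11156151]]
0.126 [[218.77934577 150.24381556]] [[323.63784783 198.17471731]]
0.154 [[221.72408987 140.54471272]] [[323.91963805 187.15607217]]
```

The tip triangulates to a lean of 0.393 rad, so the lever is fully over. The tip-to-collar distance in the image matches a collar that is down, and the picture shows it behind the gate on the yellow side. The drive is off, so I'm going on to reject A.

>>> send_rows(
  targets=[
    {"translation": [0.009, 0.025, 0], "twist": 0},
    {"translation": [0.009, 0.025, 0], "twist": 0},
    {"translation": [0.009, 0.025, 0], "twist": 0},
    {"translation": [0.009, 0.025, 0], "twist": 0},
    {"translation": [0.009, 0.025, 0], "twist": 0},
    {"translation": [0.009, 0.025, 0], "twist": 0},
    {"translation": [0.009, 0.025, 0], "twist": 0},
    {"translation": [0.009, 0.025, 0], "twist": 0},
    {"translation": [0.01, 0.025, 0.01], "twist": 0},
    {"translation": [0.01, 0.022, 0.02], "twist": 0},
    {"translation": [0, 0, 0.01], "twist": 0},
    {"translation": [0, 0, 0], "twist": 0},
    {"translation": [0, 0, 0], "twist": 0},
  ],
  jaw=60,
)

```text
t: 17.3
tool_pos: [0.5933, 0.1004, 0.2126]
tcp_rot: [[0.999, 0.042, -0.0], [0.042, -0.999, -0.001], [-0.0, 0.001, -1.0]]
wrist_force: [0.3, -0.2, -0.0]
width: 0.0652
```

Run:
```python
from h import *
from rig import bot
f=bot.grab_frame("wrist");pickle.dump(f,open("wj0.pkl","wb"));cv2.imwrite("pics/wj.png",f["color"])
r=blobs(f,(0,150,80),(10,255,255),30);print(r)
for c,st in r: print(c,plane(f,c,.149))
go([0.597,0.102,0.106],.042)
```

```text
[(array([608.9, 257.8]), [576, 172, 64, 171, 307]), (array([314.4, 242.1]), [292, 221, 46, 44, 1550]), (array([630.7, 353.9]), [618, 325, 22, 53, 310])]
[608.9 257.8] [ 0.59403103 -0.10585543  0.149     ]
[314.4 242.1] [0.59698621 0.10296132 0.149     ]
[630.7 353.9] [ 0.51651175 -0.14736105  0.149     ]
t 17.35 pos [0.5936 0.1007 0.2133] yaw 0.0422 w 0.0654 F [-0.1  0.3  0.7] tool delta [ 0.0034 -0.0012  0.1073] twist deg 0.009425821323230369
```

View pics/wj.png

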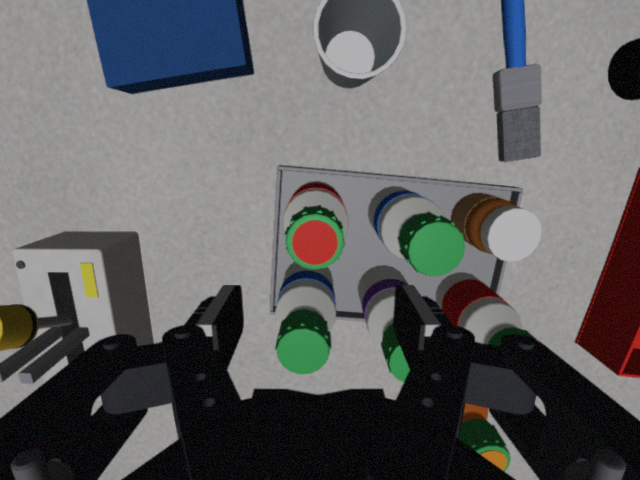

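The wrist view shows reject A's disc at (314,242), at world (0.597, 0.103). The neighbouring green caps at (304,345) and (432,245) are clear of the fingers. Descending onto the cap.

>>> send_rows(
  targets=[
    {"translation": [0.0035, -0.002, 0.02], "twist": 0},
    {"translation": [0, 0, 0.02], "twist": 0},
    {"translation": [0, 0, 0.02], "twist": 0},
    {"translation": [0, 0, 0.02], "twist": 0},
    {"translation": [0, 0, 0.015], "twist": 0},
    {"translation": [0, 0, 0.011], "twist": 0},
    {"translation": [0, 0, 0], "twist": 0},
    {"translation": [0, 0, 0], "twist": 0},
  ],
)

```text
t: 18.15
tool_pos: [0.5974, 0.1027, 0.1076]
tcp_rot: [[0.999, 0.042, 0.002], [0.042, -0.999, 0.0], [0.002, -0.0, -1.0]]
wrist_force: [0.4, -0.2, 0.1]
width: 0.0652
```

Run:
```python
from h import *
from rig import bot
f=bot.grab_frame("wrist");s=bot.grab_frame("side")
b=cv2.resize(s["color"][160:280,220:340],None,fx=4,fy=4)
cv2.imwrite("pics/wk.png",np.hstack([cv2.resize(f["color"],(400,300)),b[:300,100:480]]))
go([0.597,0.103,0.106],.042)
```

```text
t 18.25 pos [0.5977 0.1026 0.108 ] yaw 0.0415 w 0.0655 F [0.1 1.2 1. ] tool delta [-0.0006 -0.0005  0.002 ] twist deg -0.028032998085285258
```

View pics/wk.png

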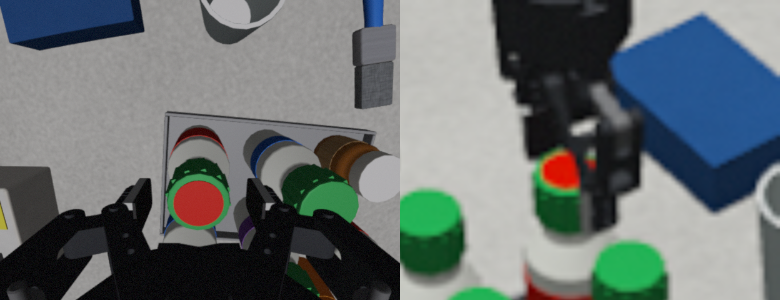

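The red-disced cap lies between the pads. It is centred in the wrist view at about (197,203), and the fingertips reach most of the cap's height in the side view. Gripping and lifting slowly.

>>> send_rows(
  targets=[
    {"translation": [0, 0, 0], "twist": 0},
    {"translation": [0, 0, 0], "twist": 0},
    {"translation": [0, 0, 0], "twist": 0},
    {"translation": [0, 0, 0], "twist": 0},
    {"translation": [0, 0, 0], "twist": 0},
    {"translation": [0, 0, 0], "twist": 0},
    {"translation": [0, 0, 0], "twist": 0},
  ],
  jaw=255,
)

```text
t: 18.95
tool_pos: [0.5978, 0.1024, 0.1078]
tcp_rot: [[0.999, 0.041, 0.003], [0.041, -0.999, 0.001], [0.003, -0.0, -1.0]]
wrist_force: [0.0, 0.3, 5.5]
width: 0.0385
```

>>> send_rows(
  targets=[
    {"translation": [0, 0, -0.004], "twist": 0},
    {"translation": [0, 0, -0.008], "twist": 0},
    {"translation": [0, 0, -0.015], "twist": 0},
    {"translation": [0, 0, 0], "twist": 0},
  ],
)

```text
t: 19.35
tool_pos: [0.5977, 0.1023, 0.1352]
tcp_rot: [[0.999, 0.041, 0.003], [0.041, -0.999, 0.001], [0.003, -0.001, -1.0]]
wrist_force: [0.3, 0.3, -2.4]
width: 0.0383
```

Run:
```python
from h import *
from rig import bot
f=bot.grab_frame("wrist");s=bot.grab_frame("side")
b=cv2.resize(s["color"][160:260,240:340],None,fx=3.6,fy=3.6)[:300]
cv2.imwrite("pics/wl.png",np.hstack([cv2.resize(f["color"],(400,300)),b]))
go([0.597,0.103,0.106],.042)
```

```text
t 19.45 pos [0.5963 0.102  0.1332] yaw 0.0405 w 0.0383 F [-0.9  0.  -3.2] tool delta [ 0.0008 -0.001   0.0272] twist deg -0.08337936816363938
```

View pics/wl.png

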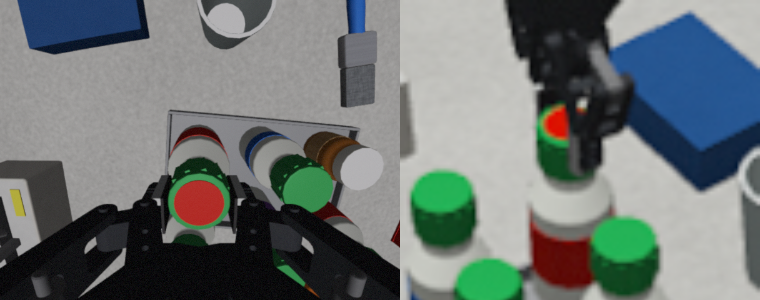

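Reject A came up cleanly: width 38 mm, weight about 2.5 N, the bottle upright in the side view. I'll raise it clear of the others and carry it towards the tub.

>>> send_rows(
  targets=[
    {"translation": [0, 0, -0.025], "twist": 0},
    {"translation": [0, 0, -0.03], "twist": 0},
    {"translation": [0, 0, -0.03], "twist": 0},
    {"translation": [0, 0, -0.03], "twist": 0},
    {"translation": [0, 0, -0.03], "twist": 0},
    {"translation": [0, 0.01, 0], "twist": 0},
    {"translation": [-0.002, 0.02, 0], "twist": 0},
    {"translation": [-0.002, 0.03, 0], "twist": 0},
    {"translation": [-0.002, 0.03, 0], "twist": 0},
    {"translation": [-0.002, 0.03, 0], "twist": 0},
    {"translation": [-0.002, 0.03, 0], "twist": 0},
    {"translation": [-0.002, 0.03, 0], "twist": 0},
    {"translation": [-0.002, 0.03, 0], "twist": 0},
    {"translation": [-0.002, 0.03, 0], "twist": 0},
    {"translation": [-0.002, 0.03, 0], "twist": 0},
    {"translation": [-0.002, 0.03, 0], "twist": 0},
    {"translation": [-0.002, 0.03, 0], "twist": 0},
    {"translation": [-0.002, 0.03, 0], "twist": 0},
    {"translation": [-0.001, 0.03, 0], "twist": 0},
    {"translation": [0, 0.015, 0], "twist": 0},
  ],
)

```text
t: 21.45
tool_pos: [0.587, -0.3057, 0.2756]
tcp_rot: [[0.999, 0.038, -0.005], [0.038, -0.999, 0.002], [-0.004, -0.002, -1.0]]
wrist_force: [-0.3, -0.1, -2.2]
width: 0.0383
```

>>> send_rows(
  targets=[
    {"translation": [0, 0, 0], "twist": 0},
    {"translation": [0, 0, 0], "twist": 0},
  ],
)

```text
t: 21.65
tool_pos: [0.5879, -0.3033, 0.277]
tcp_rot: [[0.999, 0.04, -0.003], [0.04, -0.999, 0.002], [-0.003, -0.002, -1.0]]
wrist_force: [-0.8, -0.4, -4.0]
width: 0.0378
```

Run:
```python
from h import *
from rig import bot
f=bot.grab_frame("wrist");s=bot.grab_frame("side");t=bot.grab_frame("top")
for n,g in(("wm",f),("sm",s),("tm",t)): pickle.dump(g,open(n+"0.pkl","wb"))
cv2.imwrite("pics/wm.png",f["color"])
a=cv2.resize(s["color"][200:440,240:440],None,fx=2,fy=2);b=cv2.resize(t["color"][180:320,380:520],None,fx=3.43,fy=3.43)
cv2.imwrite("pics/sm.png",np.hstack([a,b[:480]]))
go([0.589,-.306,0.111],.042)
```

```text
t 21.8 pos [ 0.5885 -0.3025  0.2785] yaw 0.0423 w 0.0379 F [ 0.5 -0.1 -3.3] tool delta [0.0004 0.0036 0.1675] twist deg 0.015161084233662634
```

View pics/wm.png

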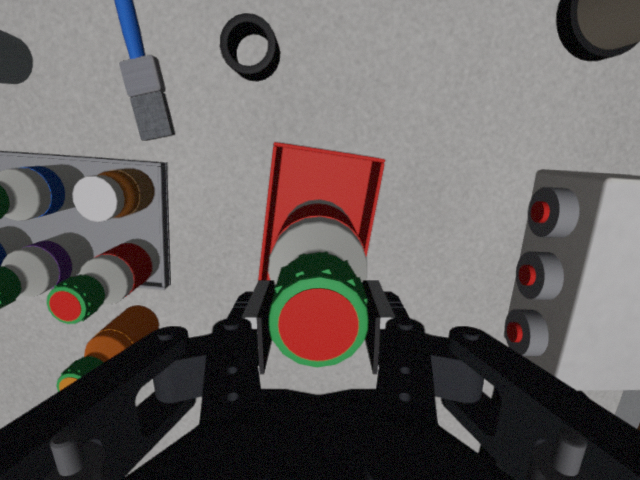

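View pics/sm.png

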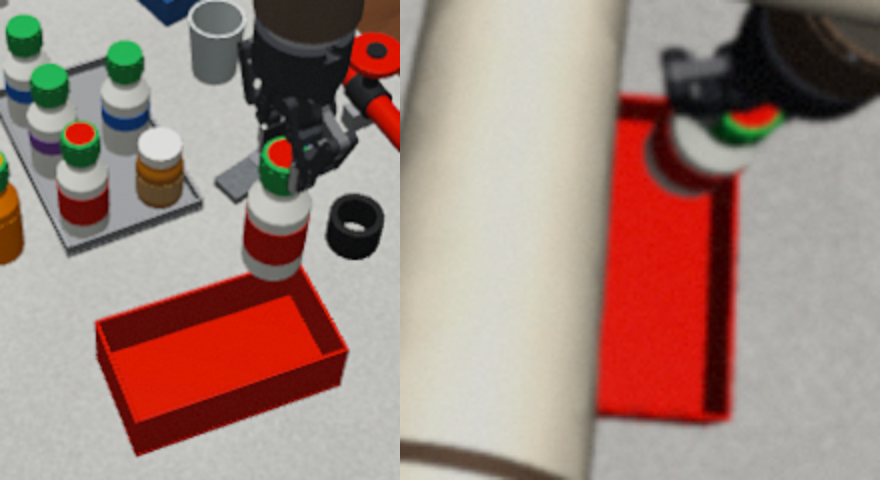

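Run:
```python
from h import *
w=load("wm");s=load("sm")
P=[plane(w,c,.07) for c in((274,143),(384,160))];print(np.array(P),np.linalg.norm(P[0]-P[1]))
Q=np.array([plane(s,(240+a/2,200+b/2),.07) for a,b in((98,322),(303,268),(347,350),(135,422))]);print(Q,Q.mean(0))
d=P[0]-P[1];print("yaw",np.arctan2(-d[0],d[1]))
m=(P[0]+P[1])/2
for y in(-.12,-.14,-.155): print("centre from +x end",m-.11*np.array([np.cos(y),np.sin(y),0]))
print("sideY",[np.arctan2(*(Q[1]-Q[0])[[1,0]]),np.arctan2(*(Q[2]-Q[3])[[1,0]])])
```

```text
[[ 0.65513078 -0.25485484  0.07      ]
 [ 0.64266948 -0.36928144  0.07      ]] 0.11510313269516977
[[ 0.44308432 -0.23341358  0.07      ]
 [ 0.65615414 -0.26919369  0.07      ]
 [ 0.64336993 -0.36989653  0.07      ]
 [ 0.42752785 -0.34582896  0.07      ]] [ 0.54253406 -0.30458319  0.07      ]
yaw -0.10847461457203345
centre from +x end [ 0.53969118 -0.2988998   0.07      ]
centre from +x end [ 0.53997637 -0.2967184   0.07      ]
centre from +x end [ 0.54021886 -0.29508633  0.07      ]
sideY [np.float64(-0.16637440587097344), np.float64(-0.11104673303753654)]
```

The tub centre agrees across the views at about (0.540, -0.300), yaw -0.13. The far place is therefore (0.590, -0.306). The wrist view shows the bottle upright over the tub, with the far rim corners at (274,143) and (384,160). Lowering.

>>> send_rows(
  targets=[
    {"translation": [0.001, 0.003, 0.02], "twist": 0},
    {"translation": [0, 0, 0.025], "twist": 0},
    {"translation": [0, 0, 0.025], "twist": 0},
    {"translation": [0, 0, 0.025], "twist": 0},
    {"translation": [0, 0, 0.025], "twist": 0},
    {"translation": [0, 0, 0.02], "twist": 0},
    {"translation": [0, 0, 0.01], "twist": 0},
    {"translation": [0, 0, 0.008], "twist": 0},
    {"translation": [0, 0, 0.004], "twist": 0},
    {"translation": [0, 0, 0], "twist": 0},
  ],
)

```text
t: 22.8
tool_pos: [0.5899, -0.3064, 0.117]
tcp_rot: [[0.999, 0.041, 0.0], [0.041, -0.999, -0.0], [0.0, 0.0, -1.0]]
wrist_force: [0.5, -0.1, -1.8]
width: 0.0379
```

>>> send_rows(
  targets=[
    {"translation": [0, 0, 0.002], "twist": 0},
    {"translation": [0, 0, 0.002], "twist": 0},
    {"translation": [0, 0, 0], "twist": 0},
  ],
)

```text
t: 23.1
tool_pos: [0.5896, -0.3066, 0.1129]
tcp_rot: [[0.999, 0.041, 0.0], [0.041, -0.999, 0.0], [0.0, -0.0, -1.0]]
wrist_force: [-0.8, 0.2, -3.8]
width: 0.0381
```

>>> send_rows(
  targets=[
    {"translation": [0, 0, 0.002], "twist": 0},
    {"translation": [0, 0, 0.002], "twist": 0},
    {"translation": [0, 0, 0], "twist": 0},
  ],
)

```text
t: 23.4
tool_pos: [0.5893, -0.3064, 0.1083]
tcp_rot: [[0.999, 0.041, -0.001], [0.041, -0.999, 0.0], [-0.001, -0.0, -1.0]]
wrist_force: [0.2, -0.2, -3.0]
width: 0.0378
```

>>> send_rows(
  targets=[
    {"translation": [0, 0, 0.001], "twist": 0},
    {"translation": [0, 0, 0], "twist": 0},
  ],
)

```text
t: 23.6
tool_pos: [0.5898, -0.3066, 0.1079]
tcp_rot: [[0.999, 0.041, 0.0], [0.041, -0.999, -0.0], [0.0, 0.0, -1.0]]
wrist_force: [-0.9, 0.3, -1.5]
width: 0.0384
```

>>> send_rows(
  targets=[
    {"translation": [0, 0, 0.001], "twist": 0},
    {"translation": [0, 0, 0], "twist": 0},
  ],
)

```text
t: 23.8
tool_pos: [0.5901, -0.3067, 0.1079]
tcp_rot: [[0.999, 0.041, 0.001], [0.041, -0.999, -0.001], [0.001, 0.001, -1.0]]
wrist_force: [-0.2, 0.8, 2.7]
width: 0.0381
```

Run:
```python
from h import *
go([0.589,-.306,0.111],.042)
```

```text
t 23.8 pos [ 0.5901 -0.3067  0.1079] yaw 0.0414 w 0.0381 F [-0.2  0.8  2.7] tool delta [-0.001  -0.0007 -0.0031] twist deg -0.03342814445588297
```

The force changed from -3 N to +2.7 N, so the bottle stands on the tub floor. Releasing.

>>> send_rows(
  targets=[
    {"translation": [0, 0, 0], "twist": 0},
    {"translation": [0, 0, 0], "twist": 0},
    {"translation": [0, 0, 0], "twist": 0},
    {"translation": [0, 0, 0], "twist": 0},
    {"translation": [0, 0, 0], "twist": 0},
    {"translation": [0, 0, -0.01], "twist": 0},
    {"translation": [0, 0, -0.02], "twist": 0},
    {"translation": [0, 0, -0.03], "twist": 0},
    {"translation": [0, 0, -0.04], "twist": 0},
    {"translation": [0, 0, -0.02], "twist": 0},
    {"translation": [0, 0, 0], "twist": 0},
  ],
  jaw=60,
)

```text
t: 24.9
tool_pos: [0.5915, -0.3075, 0.2324]
tcp_rot: [[0.999, 0.041, 0.009], [0.041, -0.999, -0.004], [0.009, 0.004, -1.0]]
wrist_force: [0.6, -1.2, 0.4]
width: 0.0656
```

Run:
```python
from h import *
from rig import bot
f=bot.grab_frame("wrist");s=bot.grab_frame("side")
b=cv2.resize(s["color"][200:440,220:440],(412,450))
cv2.imwrite("pics/wn.png",np.hstack([cv2.resize(f["color"][:, 120:520],(375,450)),b]))
for c,st in blobs(f,(0,150,80),(10,255,255),30): print(c,st,plane(f,c,.149))
go([0.5015,-.068,0.215],.042)
```

```text
[308.7 249.2] [241, 148, 147, 223, 14976] [ 0.58492724 -0.3012265   0.149     ]
[566.2 226.2] [559, 215, 13, 23, 154] [ 0.61025672 -0.49217094  0.149     ]
[315.4 243.1] [295, 223, 42, 41, 1308] [ 0.58977264 -0.30596936  0.149     ]
[550.3 296.7] [544, 286, 12, 21, 133] [ 0.55349877 -0.49213666  0.149     ]
[ 22. 335.] [5, 319, 35, 33, 888] [ 0.50152122 -0.06744825  0.149     ]
t 25.0 pos [ 0.5896 -0.3064  0.2275] yaw 0.0409 w 0.0654 F [-0.4 -0.  -0.4] tool delta [-0.0783 -0.2418  0.0124] twist deg -0.06582246081025915
```

View pics/wn.png

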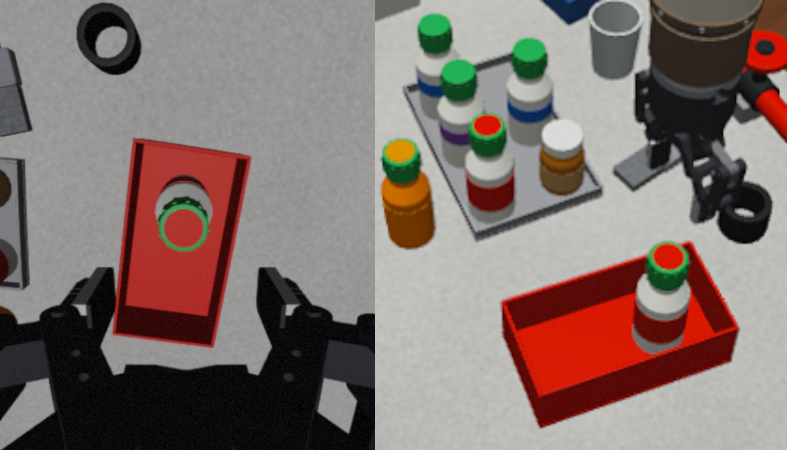

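Reject A stands upright at the tub's far end, with its disc at (0.590, -0.306). Next is reject B, whose disc is measured at (0.5015, -0.0675).

>>> send_rows(
  targets=[
    {"translation": [-0.0078, -0.0242, 0], "twist": 0},
    {"translation": [-0.0078, -0.0242, 0], "twist": 0},
    {"translation": [-0.0078, -0.0242, 0], "twist": 0},
    {"translation": [-0.0078, -0.0242, 0], "twist": 0},
    {"translation": [-0.0078, -0.0242, 0], "twist": 0},
    {"translation": [-0.0078, -0.0242, 0], "twist": 0},
    {"translation": [-0.0078, -0.0242, 0], "twist": 0},
    {"translation": [-0.0078, -0.0242, 0], "twist": 0},
    {"translation": [-0.0078, -0.0242, 0], "twist": 0},
    {"translation": [-0.0078, -0.0242, 0.01], "twist": 0},
    {"translation": [0, 0, 0], "twist": 0},
    {"translation": [0, 0, 0], "twist": 0},
  ],
)

```text
t: 26.2
tool_pos: [0.5012, -0.0678, 0.2159]
tcp_rot: [[0.999, 0.042, -0.002], [0.042, -0.999, -0.001], [-0.002, 0.0, -1.0]]
wrist_force: [-0.1, 0.1, -0.2]
width: 0.0654
```

Run:
```python
from h import *
from rig import bot
f=bot.grab_frame("wrist");cv2.imwrite("pics/wo.png",f["color"])
for c,st in blobs(f,(0,150,80),(10,255,255),30): print(c,st,plane(f,c,.149))
go([0.5015,-.0675,0.1065],.042)
```

```text
[546.4 192.8] [482, 50, 158, 256, 11203] [ 0.5447602  -0.21964444  0.149     ]
[484.1 162.4] [456, 66, 54, 202, 376] [ 0.56229773 -0.17342389  0.149     ]
[316.  191.7] [302, 190, 29, 5, 34] [ 0.53825327 -0.06493193  0.149     ]
[317.2 245.7] [296, 225, 44, 43, 1494] [ 0.50138387 -0.06724759  0.149     ]
t 26.25 pos [ 0.5017 -0.0682  0.2163] yaw 0.0413 w 0.0653 F [-0.4 -0.8  0.5] tool delta [-0.     -0.0008  0.1098] twist deg -0.041307099808186726
```

View pics/wo.png

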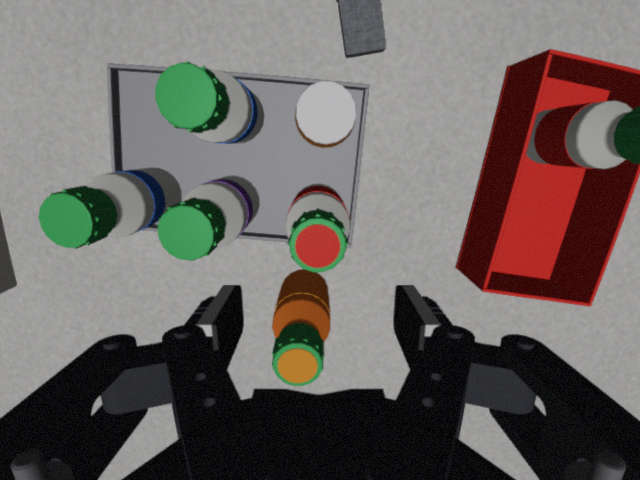

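The wrist view shows reject B's red disc at (317,246), under the jaws. The orange look-alike is at (297,365), 100 mm behind, and the violet-band bottle's cap at (190,232) is clear. Descending.

>>> send_rows(
  targets=[
    {"translation": [0, -0.0005, 0.02], "twist": 0},
    {"translation": [0, 0, 0.02], "twist": 0},
    {"translation": [0, 0, 0.02], "twist": 0},
    {"translation": [0, 0, 0.02], "twist": 0},
    {"translation": [0, 0, 0.018], "twist": 0},
    {"translation": [0, 0, 0.01], "twist": 0},
    {"translation": [0, 0, 0], "twist": 0},
    {"translation": [0, 0, 0], "twist": 0},
  ],
)

```text
t: 27.05
tool_pos: [0.5024, -0.0679, 0.1091]
tcp_rot: [[0.999, 0.041, 0.001], [0.041, -0.999, -0.0], [0.001, 0.0, -1.0]]
wrist_force: [0.5, -0.5, 0.6]
width: 0.0654
```

>>> send_rows(
  targets=[
    {"translation": [0, 0, 0], "twist": 0},
    {"translation": [0, 0, 0], "twist": 0},
    {"translation": [0, 0, 0], "twist": 0},
    {"translation": [0, 0, 0], "twist": 0},
    {"translation": [0, 0, 0], "twist": 0},
    {"translation": [0, 0, 0], "twist": 0},
    {"translation": [0, 0, 0], "twist": 0},
  ],
  jaw=255,
)

```text
t: 27.75
tool_pos: [0.5031, -0.0673, 0.11]
tcp_rot: [[0.999, 0.042, 0.003], [0.042, -0.999, -0.0], [0.003, 0.0, -1.0]]
wrist_force: [0.7, -0.3, 5.9]
width: 0.038
```

>>> send_rows(
  targets=[
    {"translation": [0, 0, -0.004], "twist": 0},
    {"translation": [0, 0, -0.008], "twist": 0},
    {"translation": [0, 0, -0.015], "twist": 0},
    {"translation": [0, 0, 0], "twist": 0},
  ],
)

```text
t: 28.15
tool_pos: [0.5027, -0.0674, 0.1372]
tcp_rot: [[0.999, 0.041, 0.003], [0.041, -0.999, 0.0], [0.003, -0.0, -1.0]]
wrist_force: [0.7, -0.7, -1.6]
width: 0.038
```

Run:
```python
from h import *
from rig import bot
f=bot.grab_frame("wrist");s=bot.grab_frame("side")
b=cv2.resize(s["color"][200:340,220:360],(400,400))
cv2.imwrite("pics/wp.png",np.hstack([cv2.resize(f["color"][:, 120:520],(333,400)),b]))
go([0.4905,-.293,0.277],.042)
```

```text
t 28.25 pos [ 0.5013 -0.0674  0.1354] yaw 0.0405 w 0.038 F [ 0.5  0.1 -2.8] tool delta [-0.02    0.2249 -0.1417] twist deg -0.08329923612617716
```

View pics/wp.png

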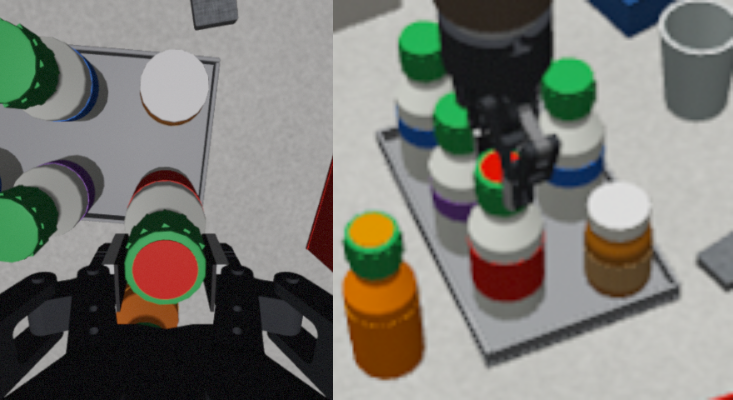

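Reject B is held and lifted upright, the others undisturbed. Carrying it to the near place in the tub.

>>> send_rows(
  targets=[
    {"translation": [0, 0, -0.025], "twist": 0},
    {"translation": [0, 0, -0.03], "twist": 0},
    {"translation": [0, 0, -0.03], "twist": 0},
    {"translation": [0, 0, -0.015], "twist": 0},
    {"translation": [-0.002, 0.015, 0], "twist": 0},
    {"translation": [-0.002, 0.025, 0], "twist": 0},
    {"translation": [-0.002, 0.03, 0], "twist": 0},
    {"translation": [-0.003, 0.03, 0], "twist": 0},
    {"translation": [-0.003, 0.03, 0], "twist": 0},
    {"translation": [-0.002, 0.03, 0], "twist": 0},
    {"translation": [-0.002, 0.03, 0], "twist": 0},
    {"translation": [-0.002, 0.02, 0], "twist": 0},
    {"translation": [-0.002, 0.015, 0], "twist": 0},
    {"translation": [0, 0, 0], "twist": 0},
    {"translation": [0, 0, 0], "twist": 0},
  ],
)

```text
t: 29.75
tool_pos: [0.4906, -0.2928, 0.2349]
tcp_rot: [[0.999, 0.04, -0.001], [0.04, -0.999, 0.001], [-0.001, -0.001, -1.0]]
wrist_force: [-0.6, 0.3, -2.7]
width: 0.0382
```

Run:
```python
from h import *
from rig import bot
f=bot.grab_frame("wrist");s=bot.grab_frame("side")
b=cv2.resize(s["color"][220:440,220:440],(400,400))
cv2.imwrite("pics/wq.png",np.hstack([cv2.resize(f["color"][:, 120:520],(333,400)),b]))
go([0.4905,-.293,0.111],.042)
```

```text
t 29.85 pos [ 0.4909 -0.2923  0.2355] yaw 0.0418 w 0.038 F [-0.1 -0.5 -2.4] tool delta [-0.0004  0.0007  0.1245] twist deg -0.013248669015391481
```

View pics/wq.png

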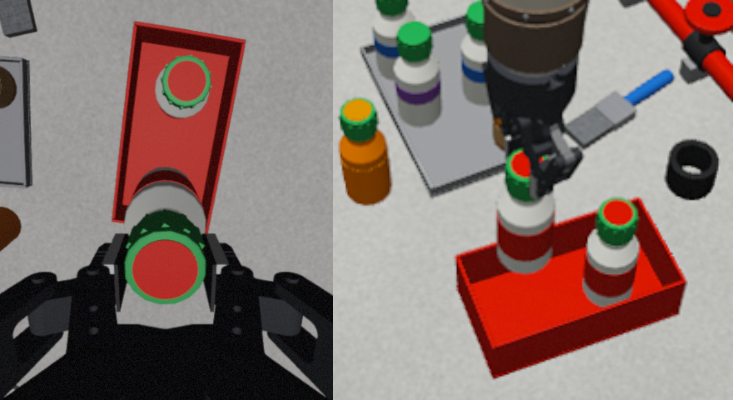

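The bottle hangs upright over the near half of the tub, with A standing at the far end. Lowering.

>>> send_rows(
  targets=[
    {"translation": [0, 0, 0.02], "twist": 0},
    {"translation": [0, 0, 0.025], "twist": 0},
    {"translation": [0, 0, 0.025], "twist": 0},
    {"translation": [0, 0, 0.02], "twist": 0},
    {"translation": [0, 0, 0.015], "twist": 0},
    {"translation": [0, 0, 0.008], "twist": 0},
    {"translation": [0, 0, 0.004], "twist": 0},
    {"translation": [0, 0, 0.002], "twist": 0},
    {"translation": [0, 0, 0], "twist": 0},
  ],
)

```text
t: 30.75
tool_pos: [0.4914, -0.293, 0.1173]
tcp_rot: [[0.999, 0.041, 0.001], [0.041, -0.999, -0.0], [0.001, 0.0, -1.0]]
wrist_force: [-0.7, -0.1, -2.3]
width: 0.0383
```

>>> send_rows(
  targets=[
    {"translation": [0, 0, 0.002], "twist": 0},
    {"translation": [0, 0, 0.002], "twist": 0},
    {"translation": [0, 0, 0], "twist": 0},
  ],
)

```text
t: 31.05
tool_pos: [0.4908, -0.293, 0.1127]
tcp_rot: [[0.999, 0.041, -0.0], [0.041, -0.999, 0.0], [-0.0, -0.0, -1.0]]
wrist_force: [0.3, -0.1, -2.1]
width: 0.038
```

>>> send_rows(
  targets=[
    {"translation": [0, 0, 0.001], "twist": 0},
    {"translation": [0, 0, 0], "twist": 0},
  ],
)

```text
t: 31.25
tool_pos: [0.4909, -0.2931, 0.1117]
tcp_rot: [[0.999, 0.041, -0.0], [0.041, -0.999, 0.0], [-0.0, -0.0, -1.0]]
wrist_force: [0.0, -0.7, -2.1]
width: 0.0378
```

>>> send_rows(
  targets=[
    {"translation": [0, 0, 0.001], "twist": 0},
    {"translation": [0, 0, 0], "twist": 0},
  ],
)

```text
t: 31.45
tool_pos: [0.4909, -0.293, 0.1106]
tcp_rot: [[0.999, 0.041, -0.0], [0.041, -0.999, 0.0], [-0.0, -0.0, -1.0]]
wrist_force: [0.4, 0.2, -1.9]
width: 0.0379
```

>>> send_rows(
  targets=[
    {"translation": [0, 0, 0.001], "twist": 0},
    {"translation": [0, 0, 0], "twist": 0},
  ],
)

```text
t: 31.65
tool_pos: [0.4912, -0.2932, 0.1101]
tcp_rot: [[0.999, 0.041, 0.0], [0.041, -0.999, -0.0], [0.0, 0.0, -1.0]]
wrist_force: [-0.5, 0.4, -0.3]
width: 0.0378
```

>>> send_rows(
  targets=[
    {"translation": [0, 0, 0.001], "twist": 0},
    {"translation": [0, 0, 0], "twist": 0},
  ],
)

```text
t: 31.85
tool_pos: [0.4915, -0.2933, 0.1101]
tcp_rot: [[0.999, 0.042, 0.001], [0.042, -0.999, -0.001], [0.001, 0.001, -1.0]]
wrist_force: [-0.5, 0.8, 5.3]
width: 0.038
```

>>> send_rows(
  targets=[
    {"translation": [0, 0, 0], "twist": 0},
    {"translation": [0, 0, 0], "twist": 0},
    {"translation": [0, 0, 0], "twist": 0},
    {"translation": [0, 0, 0], "twist": 0},
    {"translation": [0, 0, 0], "twist": 0},
    {"translation": [0, 0, -0.01], "twist": 0},
    {"translation": [0, 0, -0.02], "twist": 0},
    {"translation": [0, 0, -0.03], "twist": 0},
    {"translation": [0, 0, -0.04], "twist": 0},
    {"translation": [0, 0, -0.04], "twist": 0},
    {"translation": [-0.03, 0, -0.02], "twist": 0},
    {"translation": [-0.03, 0, 0], "twist": 0},
    {"translation": [0, 0, 0], "twist": 0},
    {"translation": [0, 0, 0], "twist": 0},
  ],
  jaw=60,
)

```text
t: 33.25
tool_pos: [0.4308, -0.2957, 0.2698]
tcp_rot: [[0.999, 0.041, 0.002], [0.041, -0.999, -0.001], [0.002, 0.001, -1.0]]
wrist_force: [0.4, -0.9, -0.3]
width: 0.0652
```

Run:
```python
from h import *
from rig import bot
go([0.4905,-.293,0.111],.042)
f=bot.grab_frame("wrist");s=bot.grab_frame("side");t=bot.grab_frame("top")
cv2.imwrite("pics/z1.png",np.hstack([cv2.resize(f["color"],(400,300)),cv2.resize(t["color"],(400,300))]))
cv2.imwrite("pics/z2.png",cv2.resize(s["color"][120:440,150:450],None,fx=1.8,fy=1.8))
for c,st in blobs(f,(0,150,80),(10,255,255),300): print(c,st,plane(f,c,.149))
pickle.dump(s,open("sz0.pkl","wb"))
print(blobs(s,(22,120,80),(33,255,255),roi=(165,125,235,205)))
s0=load("side");print([b[0] for b in blobs(s0,(45,100,50),(80,255,255),roi=(160,140,360,340))]);print([b[0] for b in blobs(s,(45,100,50),(80,255,255),roi=(160,140,360,340))])
```

```text
t 33.25 pos [ 0.4308 -0.2957  0.2698] yaw 0.0405 w 0.0652 F [ 0.4 -0.9 -0.3] tool delta [ 0.0595 -0.0004  0.1589] twist deg -0.08369905244115283
[326.3 120.6] [257, 0, 149, 218, 1848] [ 0.5168 -0.2987  0.149 ]
[325.1 109.8] [268, 1, 123, 204, 11497] [ 0.5247 -0.2974  0.149 ]
[340.8  19.1] [321, 0, 41, 41, 1410] [ 0.5889 -0.306   0.149 ]
[317.7 155.2] [299, 136, 38, 39, 1161] [ 0.4903 -0.2931  0.149 ]
[(array([216.8, 154.4]), [210, 146, 16, 17, 183]), (array([228.6, 181.5]), [223, 179, 12, 6, 36])]
[array([188.5, 195.5]), array([286.7, 210.6]), array([251.5, 217.5]), array([301.9, 230.6]), array([264.3, 242.4]), array([279.7, 275.1]), array([234.2, 289. ])]
[array([188.5, 195.5]), array([251.7, 217.5]), array([260.8, 242.9]), array([234.2, 289.1])]
```

View pics/z1.png

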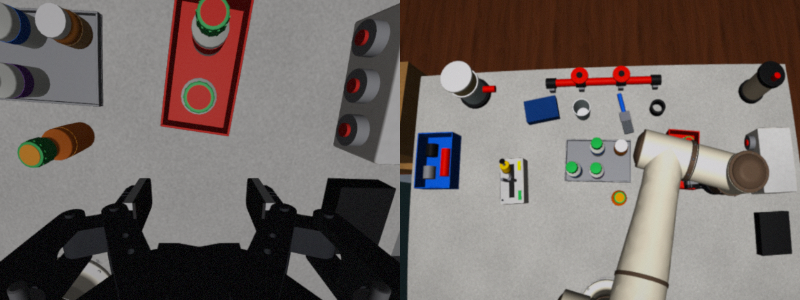

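View pics/z2.png

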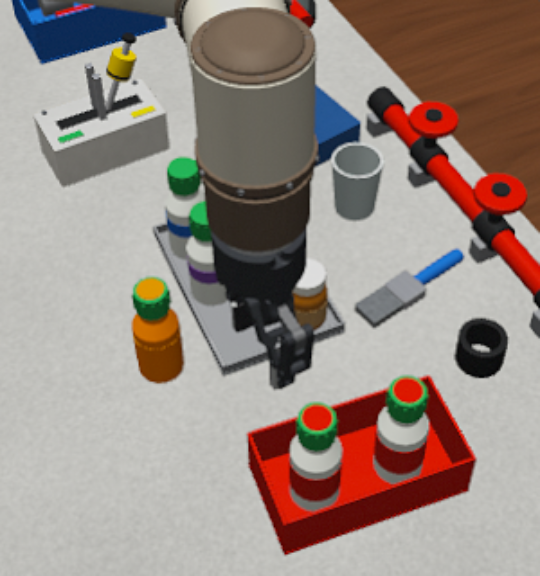

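Both rejects stand upright in the tub, with discs at (0.589, -0.306) and (0.490, -0.293). The lever is on the yellow side with its collar down. One numeric check of the good bottles in the top view, then I hand in.

Run:
```python
from h import *
from rig import bot
t=bot.grab_frame("top");t0=load("top")
for n,lo,hi,roi in(("green",(45,100,50),(80,255,255),(140,200,390,340)),("blue",(100,120,40),(130,255,255),(190,140,380,200))):
    print(n,[b[0].tolist() for b in blobs(t0,lo,hi,roi=roi)],[b[0].tolist() for b in blobs(t,lo,hi,roi=roi)])
d=cv2.absdiff(t["color"],t0["color"]).max(2);print("changed px: jar",(d[222:246,342:366]>60).sum(),"back row",(d[120:215,190:430]>60).sum())
print(bot.finish_job())
```

```text
green [[277.5, 232.0], [314.3, 228.9], [274.3, 267.1], [313.0, 268.6], [354.7, 270.8], [191.1, 311.5], [351.0, 315.7]] [[314.3, 228.9], [274.2, 267.1], [313.0, 268.6], [191.1, 311.8], [350.9, 315.8]]
blue [[353.8, 163.8], [225.8, 175.0]] [[353.8, 163.8], [225.8, 174.9]]
changed px: jar 0 back row 53
the job is handed in; nothing more can be done
None
```

The job is done and handed in at about 33 s: the dosing drive is off and both red-marked bottles stand upright in the tub.

- **Drive:** I lifted the collar and swung the lever through the gate. My grip on the collar slipped twice. The first time it caught on the near edge of the gate, so I gripped it again lower down. The second time it was already past upright, so I finished by pushing with closed fingers until the lever stopped, at about 25 N.
- **Drive check:** The lever leans 0.393 rad to the yellow side, against 0.4 for fully over. The collar is down behind the gate and had not moved in the final picture.
- **Rejects:** Both were lifted by the cap and lowered until the wrist force showed them standing on the floor of the tub. The last view puts their discs at (0.589, -0.306) and (0.490, -0.293).
- **Everything else:** The three good bottles, the orange look-alike, the kit box and the brush are within 0.3 px of where they started. The jar is unchanged. Behind the tray, 53 pixels differed between the first and last top view; I did not trace the cause, but nothing looked moved there.
- **Disagreement:** In the pictures the fingertips sat about 20 mm or more further back from the TCP than the description says. I set the grip depths from the pictures instead, and later contacts agreed with that.

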